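# Build up a trolley wheel on its stub axle

### The job

Build up the trolley wheel on the upright stub axle, one part after another: first the brass bush (tube up), then the wheel over it, then the white bush (tube down, into the wheel), then the steel collar that holds them on, and last the red cap over the collar and the axle end. Lower each part until it sits fully down on the one beneath, without dropping it down the axle, and do not knock the grease tin or the bottle out of place.

Things in the scene. Friction and masses are not known exactly. Their poses are not given: they have to be found in the camera images.
- stub_axle: Stub axle, fixed to the bench: a dark steel mounting plate 80x80 mm, 8 mm thick, flat on the bench with four screw heads 4 mm high, 30 mm from the middle in x and y; from its middle an upright steel pin of 18 mm diameter rises to 70 mm above the bench, the last 8 mm tapering to 9 mm diameter. The origin is under the pin, on the bench; z runs up the pin.
- brass_bush: Brass flanged bush, 20 mm high, lying flange down: flange 46 mm in diameter and 6 mm thick, above it a tube of 30 mm diameter, tapering to 26 mm over its last 4 mm; through bore 22 mm. Goes on the axle as it lies, tube up; seated, its underside is 8 mm above the bench. The origin is the centre of its underside, z up along its axis.
- wheel: Small trolley wheel lying flat: black rubber tyre 62 mm in diameter from 2 to 28 mm above its underside, grey hub 30 mm high, through bore 35 mm. Fits over the tube of the brass bush and rests on its flange; seated, its underside is 14 mm above the bench. The origin is the centre of its underside, z up along its axis.
- white_bush: White plastic flanged bush, 20 mm high, lying flange up: tube below, 30 mm in diameter (26 mm at its very bottom, 4 mm taper) and 14 mm long, flange on top 46 mm in diameter and 6 mm thick; through bore 22 mm. Goes as it lies, tube down, into the bore of the wheel until its flange rests on the hub; seated, its underside (bottom end of the tube) is 30 mm above the bench. The origin is the centre of its underside, z up along its axis.
- collar: Dark steel shaft collar: ring 34 mm in diameter, 12 mm high, bore 22 mm, top outer edge bevelled 2 mm. Rests on the white bush's flange; seated, its underside is 50 mm above the bench. The origin is the centre of its underside, z up along its axis.
- cap: Red plastic hub cap, a cup lying open side down: 44 mm in diameter, 26 mm high, wall 2.5 mm, inside 39 mm in diameter and 23 mm deep. Goes over collar and axle end and rests on the white bush's flange; seated, its underside is 50 mm above the bench. The origin is the centre of its underside, z up along its axis.
- grease_tin: Bystander: white tin with a blue lid, 68 mm in diameter, 56 mm high, at the back of the bench. Origin: centre of its underside.
- bottle: Bystander: white bottle with a red nozzle, 50 mm in diameter, 143 mm high, at the back left. Origin: centre of its underside.
Things that resemble listed ones, but are neither listed nor needed, are in the scene too. There is more than one size of the wheel; the one meant has the size given above.

How it is judged (in metres and radians):
On the way, in this order (a step that is already met when the one before it is completed fails the run):
1. the brass bush is down on the plate, round the axle (horizontal distance between brass_bush and stub_axle below 0.007 m and z of brass_bush in the frame of stub_axle between 0.005 and 0.011 m and angle between brass_bush's own z axis and vertical below 0.1 rad), for 0.2 s.
2. the wheel is over the tube of the brass bush, down on its flange (horizontal distance between wheel and stub_axle below 0.007 m and z of wheel in the frame of stub_axle between 0.011 and 0.017 m and angle between wheel's own z axis and vertical below 0.1 rad), for 0.2 s.
3. the white bush is in the top of the wheel, its flange down on the wheel (horizontal distance between white_bush and stub_axle below 0.007 m and z of white_bush in the frame of stub_axle between 0.027 and 0.033 m and angle between white_bush's own z axis and vertical below 0.1 rad), for 0.2 s.
4. the collar is round the axle, down on the white bush (horizontal distance between collar and stub_axle below 0.007 m and z of collar in the frame of stub_axle between 0.047 and 0.053 m and angle between collar's own z axis and vertical below 0.1 rad), for 0.2 s.
5. the red cap is over the collar, down on the white bush (horizontal distance between cap and stub_axle below 0.007 m and z of cap in the frame of stub_axle between 0.047 and 0.053 m and angle between cap's own z axis and vertical below 0.1 rad), for 0.2 s.
At the end, for the whole second after the job is handed in: All five parts are on the axle, level (within 0.1 rad) and at rest, each within 7 mm of the axle's line and with its underside within 3 mm of its seat: brass bush 8, wheel 14, white bush 30, collar 50 and red cap 50 mm above the bench (all of step 1 and all of step 2 and all of step 3 and all of step 4 and all of step 5 and linear speed of each of brass_bush, wheel, white_bush, collar, cap below 0.02 m/s); the robot touches nothing.
It fails at once if a part is dropped down the axle (faster than 0.7 m/s within 40 mm of the axle's line and less than 100 mm above the bench) ((horizontal distance between brass_bush and stub_axle below 0.04 m and z of brass_bush in the frame of stub_axle below 0.1 m and linear speed of brass_bush above 0.7 m/s) or (horizontal distance between wheel and stub_axle below 0.04 m and z of wheel in the frame of stub_axle below 0.1 m and linear speed of wheel above 0.7 m/s) or (horizontal distance between white_bush and stub_axle below 0.04 m and z of white_bush in the frame of stub_axle below 0.1 m and linear speed of white_bush above 0.7 m/s) or (horizontal distance between collar and stub_axle below 0.04 m and z of collar in the frame of stub_axle below 0.1 m and linear speed of collar above 0.7 m/s) or (horizontal distance between cap and stub_axle below 0.04 m and z of cap in the frame of stub_axle below 0.1 m and linear speed of cap above 0.7 m/s)).
It fails at once if the tin is moved by more than 25 mm (distance of grease_tin from where it was at the start of the episode above 0.025 m).
It fails at once if the bottle is moved by more than 25 mm (distance of bottle from where it was at the start of the episode above 0.025 m).
It also fails if it takes over 115 s, if anything falls off the work surface, if the arm or the gripper's body presses on something with over 40 N, if the wrist force passes 120 N, or if a joint passes its speed limit or range.

### The arm

A 6-joint arm with a two-finger parallel gripper is mounted at the origin on the work surface; the furniture and walls round the work are solid. World frame = base frame: x ahead of the robot, y to its left, z up, the work surface at z = 0. Lengths are in m, angles in degrees, forces in N, time in s.
With the tool pointing down it reaches from about 0.4 to 0.825 m from the base axis. Payload 7 kg.
Tool frame: the origin (TCP) lies at the very end of the fingers, on their centre line; the grasp point (between the pads) lies 19 mm behind it; z points along the fingers, x is the direction in which the jaws open and shut, and the axes are right-handed (so a half turn about z gives the same grasp; the last joint's range is limited). The gripper opens to 85 mm and grips with 20 to 120 N. Pads are 22 mm wide; open, the fingers measure 114 mm over their backs; the gripper's body (76 mm by 85 mm) begins 54 mm behind the grasp point. The pads swing forward as they close: fully open they stand 13 mm farther back than shut.
Start: joints at [92.08, 20.546, 0.682, 0, -70.136, -16.507], TCP at [0.168, 0.654, 0.195] pointing down, gripper open.
Joint ranges: [-176.03, 176.03], [-82.01, 121.73], [-58.28, 71.71], [-173.87, 95.51], [-174.79, -0.11], [-173.66, 173.66]. Speed limits (degrees/s): [136.94, 136.94, 172.46, 180, 180, 180].

### API

Orientations are given as [roll, pitch, yaw] about the fixed x, y, z axes, in that order (R = Rz(yaw) Ry(pitch) Rx(roll)).
In Python, from workcell import manip gives the robot as it stands.
- The arm moves only by the shell command python3 -m pendant 'ROWS'. ROWS is JSON, a list of rows, each an object with "xyz": the shift along the world's x, y, z each as a share of 500 mm, from -1 to 1, a list of three; "spin": the turn about the world's z as a share of 0.5 rad, from -1 to 1; "fingers": the opening, from -1 (shut) to 1 (fully open). In form: [{"xyz": [tx, ty, tz], "spin": spin, "fingers": fingers}, ...]. A call has 1 to 12 rows; each row is the pose to reach, as a shift and turn from the pose commanded when the call began; what a row does not reach only later rows make up. A row lasts 1/8 s, in which the tool goes at most 62.5 mm and 10.7 degrees, less where a joint would pass 70% of its speed; a pose out of reach is approached as far as the arm can. A call with a number of a shift or a turn outside -1 to 1 is refused whole. A call with a gripper value outside its range is refused whole. The fingers move at their own pace and stop on an object; the grip force is fixed at half the most. Time passes only in rows, so rows that repeat a pose let the fingers close. It gives the time, the measured TCP pose, the force and the opening at its end, in the units of the state.
- manip.get_state(): the state, without advancing time (a new reading comes with each control period).
- manip.camera(name): name is "scene" or "top" or "wrist"; returns the picture (400x640x3 uint8, blue, green, red); there is no depth.
- manip.camera_info(name): a dict with "vfov" (degrees; the focal length in pixels is half the picture's height over the tangent of half this angle, whatever the lens; pixels are square), "cx", "cy" (the principal point, pixels), "k1" (the pictures are not rectified: a ray, as slopes to the right and down, at radius r is drawn at 1 + k1 r^2 times it, then the intrinsics apply), "R" (3x3) and "t" (3): a world point X has camera coordinates R X + t. Camera axes: x right, y down, z forward; pixel columns grow to the right and rows downward; lengths in m; the calibration is good to about 2 mm. A picture is of the moment at which its call begins: read the wrist's pose just before it. camera_info takes no time and is no camera call; for the wrist camera it gives the pose at the moment of the call.
- manip.close_job(): hands the job in, once; it reports no verdict.
The state is a dict: "time": time; "joints": joint angles; "dq": joint speeds; "tau": joint torques, N m; "position": TCP position; "tcp_rot": TCP orientation; "force": force on the tool from outside, world axes, zero at the start; "torque": the same for the moment, N m; "gripper_width": finger opening in m.
Only numpy, scipy, OpenCV 4.12 (cv2) and the standard library are available. Lean on these libraries where they do the work, as an engineer would, in place of code of your own. Each camera call takes 0.05 s, during which the arm holds its last target.

## Working session

There is one attempt and no reset: what is moved stays moved. The work goes in short steps, Python scripts to look and compute and a shell command to move; the robot and the scene stay as the last step left them, time stands still between calls to the robot, and variables do not carry over. Pictures are saved under pics/ and viewed, and the job is handed in when it is done.

```bash
mkdir -p pics; ls
python3 - <<'E'
from workcell import manip
import cv2
s=manip.get_state();print(s)
for n in("scene","top","wrist"):
    print(n,manip.camera_info(n)); cv2.imwrite(f"pics/{n}0.png",manip.camera(n))
E
```

```text
pics
{'time': 0.0, 'joints': array([ 9.20790251e+01,  2.05919355e+01,  6.32323015e-01, -2.04726347e-02,
       -7.01363399e+01, -1.65085630e+01]), 'dq': array([ 0.04498141,  0.06593936, -0.11979903, -0.09494478, -0.01051423,
       -0.01901826]), 'tau': array([ 2.77009622e-04, -5.83328784e+01,  2.93433291e+01,  6.93715721e+00,
       -5.87425078e-03,  5.45438553e-06]), 'position': array([0.16807759, 0.6531591 , 0.19354597]), 'tcp_rot': array([-1.79991184e+02, -9.74661827e-02, -1.04436518e+02]), 'force': array([ 0.98001617,  1.01544366, -0.37615595]), 'torque': array([-0.0330373 ,  0.02601453,  0.00119733]), 'gripper_width': 0.08510687922627402}
scene {'vfov': 51.168464775719336, 'cx': 318.5860845015696, 'cy': 198.12039534143491, 'k1': -0.10374781770323899, 'R': array([[-0.91957343, -0.39281879, -0.00883795],
       [-0.29302533,  0.70059885, -0.6506131 ],
       [ 0.26176491, -0.59569678, -0.75935794]]), 't': array([0.38035486, 0.11029489, 0.87128401])}
top {'vfov': 50.25334622229816, 'cx': 319.996247425188, 'cy': 198.35795342600153, 'k1': -0.08571115014808721, 'R': array([[-0.01116213, -0.99983601,  0.01426038],
       [-0.98288185,  0.00834783, -0.18404779],
       [ 0.18389857, -0.01607064, -0.98281384]]), 't': array([0.03322851, 0.40046438, 0.90818772])}
wrist {'vfov': 67.52972007619297, 'cx': 320.0700940422842, 'cy': 199.47525855992612, 'k1': -0.057367231870399785, 'R': array([[-0.24922945, -0.96844252,  0.00194179],
       [-0.92313246,  0.23817405,  0.30182707],
       [-0.29276465,  0.07343167, -0.95336071]]), 't': array([ 0.6737792 , -0.0389008 ,  0.38104461])}
```

View pics/scene0.png

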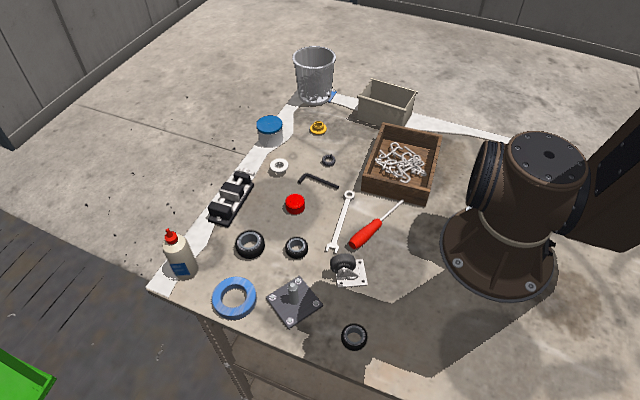

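View pics/top0.png

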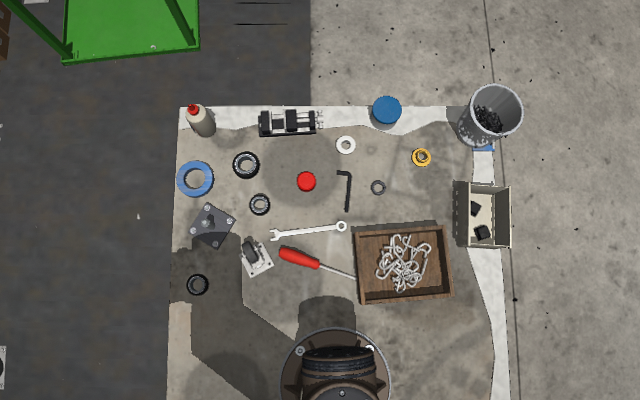

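View pics/wrist0.png

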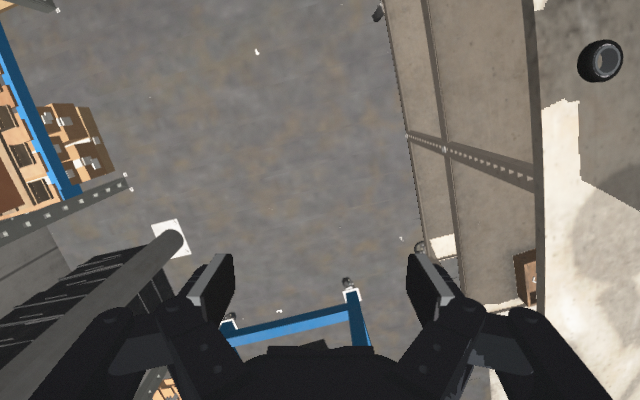

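The scene view shows the axle at about (292,300), three black tyres (250,244), (296,246) and (354,336), cap (295,204), white bush (279,166), brass bush (318,127) and collar (329,160). Next I'll measure from top-view crops.

```bash
cat > h.py <<'E'
import numpy as np,cv2
from workcell import manip
def K(i):
    f=200/np.tan(np.radians(i['vfov']/2)); return f
def ray(i,u,v):
    f=K(i); d=np.array([(u-i['cx'])/f,(v-i['cy'])/f]); p=d.copy()
    for _ in range(20): p=d/(1+i['k1']*(p@p))
    R=np.array(i['R']);t=np.array(i['t'])
    return -R.T@t, R.T@np.array([p[0],p[1],1])
def at(i,u,v,z):
    c,d=ray(i,u,v); return c+d*(z-c[2])/d[2]
def proj(i,X):
    X=np.atleast_2d(X); c=X@np.array(i['R']).T+np.array(i['t']); p=c[:,:2]/c[:,2:]
    r2=(p**2).sum(1,keepdims=True); p=p*(1+i['k1']*r2); return p*K(i)+[i['cx'],i['cy']]
def circ(x,y,z,r,n=60):
    a=np.linspace(0,2*np.pi,n); return np.c_[x+r*np.cos(a),y+r*np.sin(a),0*a+z]
E
python3 - <<'E'
from h import *
i=manip.camera_info("top"); s=manip.camera_info("scene")
for n,u,v,z in [("axletop",209,221,.07),("wA",245,165,.03),("wB",259.5,205,.03),("wC",197.5,284.5,.03),("blue",195,179,.02),("white",346,145,.02),("brass",421.5,157,.02),("collar",378,187.5,.012),("cap",306.5,181.5,.026),("tin",387,110,.056)]:
    print(n,at(i,u,v,z).round(4))
for n,u,v,z in [("axletop",293,284,.07),("wA",250,242,.03),("wB",296,246,.03),("wC",354,334,.03),("white",279,164,.02),("brass",318,124,.02),("collar",329,158,.012),("cap",295,199,.026)]:
    print("s",n,at(s,u,v,z).round(4))
im=cv2.imread("pics/top0.png")
cv2.imwrite("pics/t1.png",cv2.resize(im[130:310,170:350],None,fx=3.3,fy=3.3,interpolation=cv2.INTER_CUBIC))
cv2.imwrite("pics/t2.png",cv2.resize(im[90:220,280:450],None,fx=4.5,fy=4.5,interpolation=cv2.INTER_CUBIC))
im=cv2.imread("pics/scene0.png")
cv2.imwrite("pics/s1.png",cv2.resize(im[180:360,190:390],None,fx=3.3,fy=3.3,interpolation=cv2.INTER_CUBIC))
E
```

```text
axletop [0.3477 0.2658 0.07  ]
wA [0.4805 0.1984 0.03  ]
wB [0.3882 0.164  0.03  ]
wC [0.2146 0.2966 0.03  ]
blue [0.4513 0.314  0.02  ]
white [ 0.5292 -0.0326  0.02  ]
brass [ 0.4996 -0.2076  0.02  ]
collar [ 0.4297 -0.1045  0.012 ]
cap [0.4418 0.0592 0.026 ]
tin [ 0.6007 -0.1253  0.056 ]
s axletop [0.3465 0.2726 0.07  ]
s wA [0.481  0.2003 0.03  ]
s wB [0.3896 0.1723 0.03  ]
s wC [0.2167 0.3019 0.03  ]
s white [ 0.5331 -0.0346  0.02  ]
s brass [ 0.5051 -0.2106  0.02  ]
s collar [ 0.4316 -0.1084  0.012 ]
s cap [0.4467 0.0564 0.026 ]
```

View pics/t1.png

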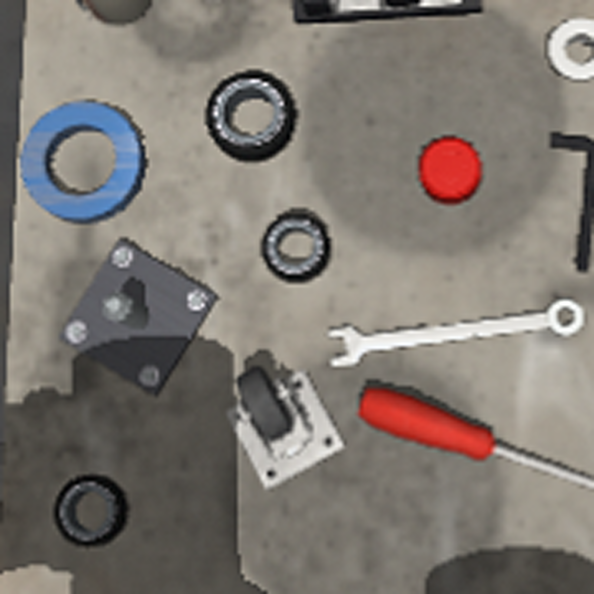

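View pics/t2.png

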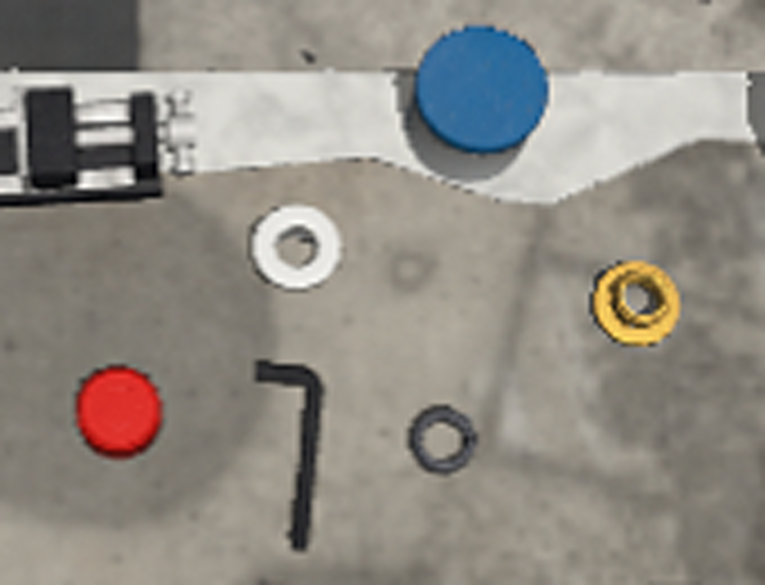

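View pics/s1.png

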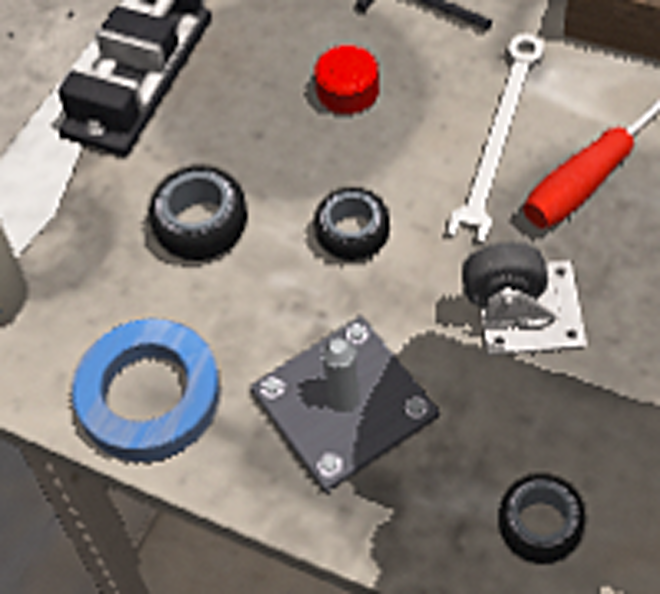

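```bash
python3 - <<'E'
from h import *
i=manip.camera_info("wrist"); c=-np.array(i['R']).T@i['t']; print(c, np.array(i['R']).T[:,2])
s=manip.get_state();p=s['position']
print(proj(i,[p,[p[0],p[1],0.07],[p[0],p[1],0.02],[p[0],p[1],0]]))
E
python3 -m pendant '[{"xyz":[0.10,-0.2,0.1],"spin":0,"fingers":1},{"xyz":[0.25,-0.5,0.1],"spin":0,"fingers":1},{"xyz":[0.36,-0.77,0.1],"spin":0,"fingers":1},{"xyz":[0.36,-0.77,0.1],"spin":0,"fingers":1},{"xyz":[0.36,-0.77,0.1],"spin":0,"fingers":1},{"xyz":[0.36,-0.77,0.1],"spin":0,"fingers":1},{"xyz":[0.36,-0.77,0.1],"spin":0,"fingers":1},{"xyz":[0.36,-0.77,0.1],"spin":0,"fingers":1},{"xyz":[0.36,-0.77,0.1],"spin":0,"fingers":1}]'
python3 - <<'E'
from h import *
i=manip.camera_info("wrist");s=manip.get_state();print(s['position'],s['tcp_rot'],s['joints'])
p=s['position']
im=manip.camera("wrist"); cv2.imwrite("pics/w1.png",im)
np.save("i_w1.npy",i,allow_pickle=True)
E
```

```text
[0.24358328 0.63383799 0.37382769] [-0.29272051  0.07363023 -0.95335895]
[[319.52829115 230.09250592]
 [319.52871357 182.88168042]
 [319.52901201 172.57248147]
 [319.52912659 169.17535003]]
time: 1.27
position: [0.3483, 0.2686, 0.2446]
tcp_rot: [180.0, 0.0, -104.5]
force: [-0.2, 1.0, -0.2]
gripper_width: 0.0855
[0.34825646 0.26860249 0.24455748] [ 1.79996312e+02  2.55044784e-02 -1.04486993e+02] [ 6.34883210e+01 -4.29085362e+00 -2.23904471e+01 -9.38633012e-03
 -7.18762302e+01  1.20276047e+01]
```

View pics/w1.png

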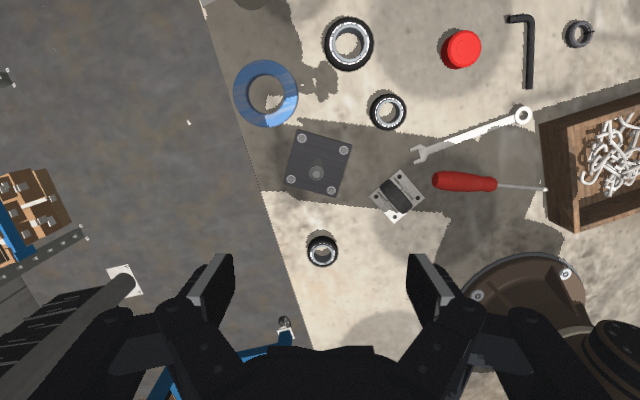

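The wrist view shows the plate at about (318,162) with the pin end near (316,173). I'll zoom in and locate it with circles.

Run:
```python
from h import *
i=np.load("i_w1.npy",allow_pickle=True).item()
im=cv2.imread("pics/w1.png")
cv2.imwrite("pics/w1c.png",cv2.resize(im[110:220,260:380],None,fx=5.5,fy=5.5,interpolation=cv2.INTER_CUBIC))
cv2.imwrite("pics/w1d.png",cv2.resize(im[5:80,310:500],None,fx=4,fy=4,interpolation=cv2.INTER_CUBIC))
```

```text
(no output)
```

View pics/w1c.png

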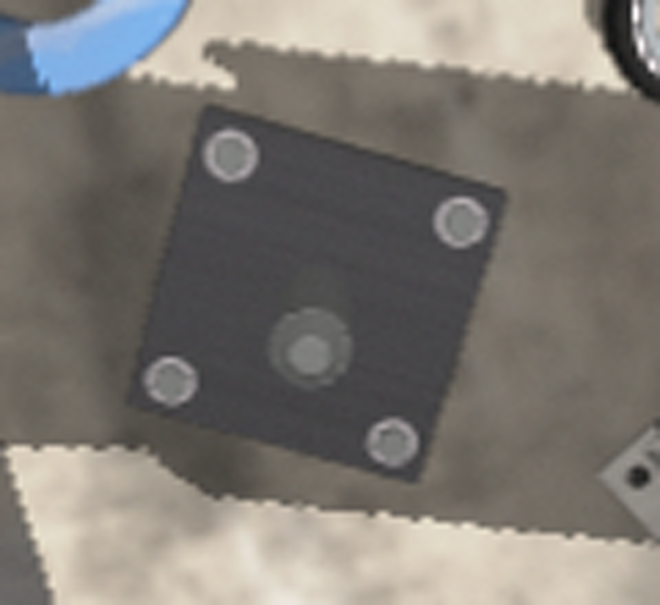

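View pics/w1d.png

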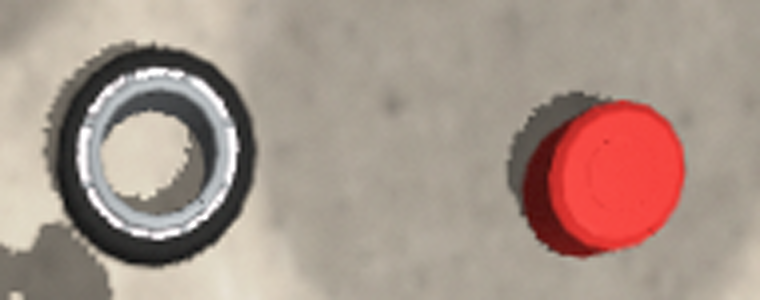

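Run:
```python
from h import *
i=np.load("i_w1.npy",allow_pickle=True).item()
S=[(231,155),(461,222),(171,380),(392,442)]
P=[at(i,u/5.5+259.6,v/5.5+109.6,.012) for u,v in S]
print(np.round(P,4),np.mean(P,0)); print([np.linalg.norm(P[a]-P[b]).round(4) for a,b in[(0,1),(0,2),(1,3),(2,3)]])
for (u,v,z) in [(310,354,.07),(311,347,.062)]: print(at(i,u/5.5+259.6,v/5.5+109.6,z))
for n,u,v,z in [("wheel top",157,152,.03),("cap",617,177,.026)]:
    print(n,at(i,u/4+309.6,v/4+4.6,z))
```

```text
[[0.3887 0.2838 0.012 ]
 [0.3583 0.2324 0.012 ]
 [0.3375 0.314  0.012 ]
 [0.3071 0.2629 0.012 ]] [0.34791214 0.27328207 0.012     ]
[np.float64(0.0597), np.float64(0.0595), np.float64(0.0596), np.float64(0.0595)]
[0.34755385 0.27356641 0.07      ]
[0.34733659 0.27349992 0.062     ]
wheel top [0.48581756 0.19691452 0.03      ]
cap [0.44616055 0.05926707 0.026     ]
```

```bash
python3 -m pendant '[{"xyz":[0.30,-0.96,-0.1],"spin":0,"fingers":1},{"xyz":[0.30,-0.96,-0.1],"spin":0,"fingers":1},{"xyz":[0.30,-0.96,-0.1],"spin":0,"fingers":1},{"xyz":[0.30,-0.96,-0.1],"spin":0,"fingers":1},{"xyz":[0.30,-0.96,-0.1],"spin":0,"fingers":1},{"xyz":[0.30,-0.96,-0.1],"spin":0,"fingers":1},{"xyz":[0.30,-0.96,-0.1],"spin":0,"fingers":1},{"xyz":[0.30,-0.96,-0.1],"spin":0,"fingers":1},{"xyz":[0.30,-0.96,-0.1],"spin":0,"fingers":1},{"xyz":[0.30,-0.96,-0.1],"spin":0,"fingers":1},{"xyz":[0.30,-0.96,-0.1],"spin":0,"fingers":1},{"xyz":[0.30,-0.96,-0.1],"spin":0,"fingers":1}]'
python3 - <<'E'
from h import *
i=manip.camera_info("wrist");s=manip.get_state();print(s['position'],s['tcp_rot'],s['joints'])
im=manip.camera("wrist"); cv2.imwrite("pics/w2.png",im)
cv2.imwrite("pics/w2c.png",cv2.resize(im[120:220,250:390],None,fx=5,fy=5,interpolation=cv2.INTER_CUBIC))
np.save("i_w2.npy",i,allow_pickle=True)
E
```

```text
time: 2.82
position: [0.4985, -0.2099, 0.195]
tcp_rot: [-179.9, 0.0, -104.3]
force: [-0.4, -0.2, 0.1]
gripper_width: 0.0857
[ 0.49845059 -0.20994007  0.19504258] [-1.79945711e+02  1.55034102e-02 -1.04297530e+02] [-2.07282989e+00  7.85910418e+00 -1.62805357e+01 -4.00848706e-03
 -6.58040192e+01  7.77769337e+01]
```

View pics/w2.png

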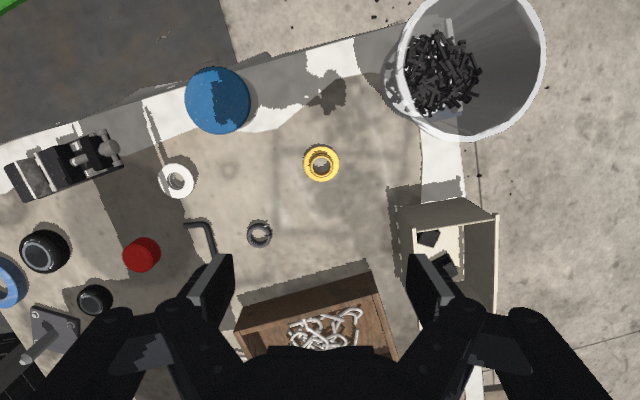

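View pics/w2c.png

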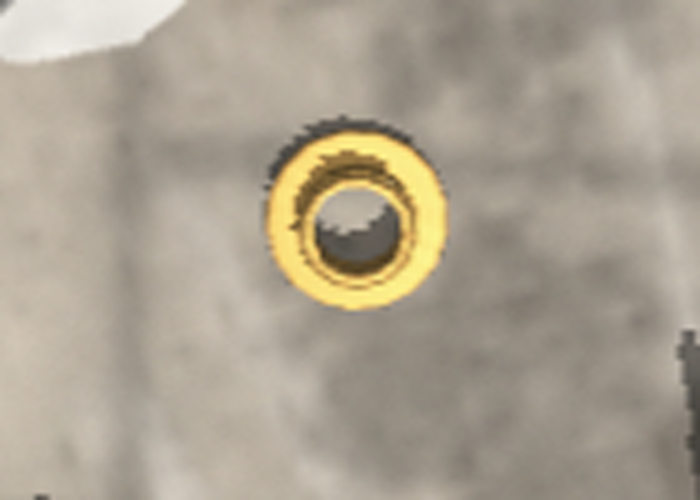

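Run:
```python
from h import *
i=np.load("i_w2.npy",allow_pickle=True).item()
print(at(i,358/5+249.6,230/5+119.6,.02),at(i,357/5+249.6,220/5+119.6,.006))
print("dia",at(i,447/5+249.6,220/5+119.6,.006)-at(i,267/5+249.6,220/5+119.6,.006))
print("collar",at(i,260,232,.012),"white",at(i,178,180,.02))
```

```text
[ 0.50617553 -0.21371401  0.02      ] [ 0.50602472 -0.2134735   0.006     ]
dia [-0.01109404 -0.04353713  0.        ]
collar [ 0.43857547 -0.11312145  0.012     ] white [ 0.53294588 -0.03790803  0.02      ]
```

Run:
```python
from h import *
i=manip.camera_info("top");s=manip.camera_info("scene")
print(at(i,480,143,0),at(s,318,93,0))
for z in(.08,.1,.12,.15): print(z,at(i,496,111,z),at(s,315,60,z),[np.linalg.norm(at(i,523,111,z)-at(i,469,111,z)),np.linalg.norm(at(s,336,60,z)-at(s,294,60,z))])
```

```text
[ 0.54010953 -0.35840659  0.        ] [ 0.57199386 -0.36628895  0.        ]
0.08 [ 0.5898585  -0.36938956  0.08      ] [ 0.59995225 -0.41118386  0.08      ] [np.float64(0.12683744999419003), np.float64(0.12343410298580429)]
0.1 [ 0.58166503 -0.36004524  0.1       ] [ 0.58637177 -0.38065893  0.1       ] [np.float64(0.12397368866097466), np.float64(0.11967509294154159)]
0.12 [ 0.57347156 -0.35070092  0.12      ] [ 0.57279129 -0.350134    0.12      ] [np.float64(0.12110992732775923), np.float64(0.1159160828972787)]
0.15 [ 0.56118136 -0.33668444  0.15      ] [ 0.55242057 -0.30434661  0.15      ] [np.float64(0.11681428532793603), np.float64(0.11027756783088477)]
```

```bash
python3 -m pendant '[{"xyz":[0.015,-0.0075,-0.12],"spin":0,"fingers":1},{"xyz":[0.015,-0.0075,-0.22],"spin":0,"fingers":1},{"xyz":[0.015,-0.0075,-0.3],"spin":0,"fingers":1},{"xyz":[0.015,-0.0075,-0.35],"spin":0,"fingers":1},{"xyz":[0.015,-0.0075,-0.374],"spin":0,"fingers":1},{"xyz":[0.015,-0.0075,-0.374],"spin":0,"fingers":1},{"xyz":[0.015,-0.0075,-0.374],"spin":0,"fingers":0},{"xyz":[0.015,-0.0075,-0.374],"spin":0,"fingers":0}]'
python3 - <<'E'
from h import *
s=manip.get_state();print(s['position'],s['gripper_width'],s['force'])
im=manip.camera("wrist"); cv2.imwrite("pics/w3.png",im)
E
```

```text
time: 3.88
position: [0.5065, -0.2151, 0.0087]
tcp_rot: [-179.9, 0.0, -104.4]
force: [-0.2, 0.8, -0.0]
gripper_width: 0.0518
[ 0.50653219 -0.21511522  0.00867571] 0.051765599787010105 [-0.23894981  0.83613536 -0.03636987]
```

View pics/w3.png

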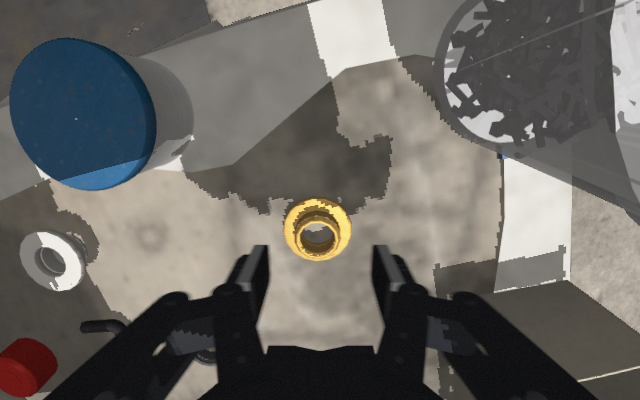

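Run:
```python
from h import *
i=manip.camera_info("wrist")
print(at(i,317,236,.02),at(i,318,230,.006))
s=manip.get_state();p=s['position'];a=np.radians(s['tcp_rot'][2]);x=np.array([np.cos(a),np.sin(a),0]);y=np.array([np.sin(a),-np.cos(a),0])
for X in [p,p+x*.026+y*.011,p+x*.026-y*.011,p-x*.026+y*.011,p-x*.026-y*.011]: print(proj(i,X+[0,0,.003]))
im=cv2.imread("pics/w3.png");cv2.imwrite("pics/w3c.png",cv2.resize(im[190:310,230:410],None,fx=4.4,fy=4.4,interpolation=cv2.INTER_CUBIC))
```

```text
[ 0.50770856 -0.21387679  0.02      ] [ 0.50561707 -0.21387687  0.006     ]
[[319.50526651 231.91632965]]
[[359.17693436 247.31375024]]
[[360.59246344 215.87632194]]
[[279.85652448 247.31824305]]
[[278.39906468 215.88168824]]
```

View pics/w3c.png

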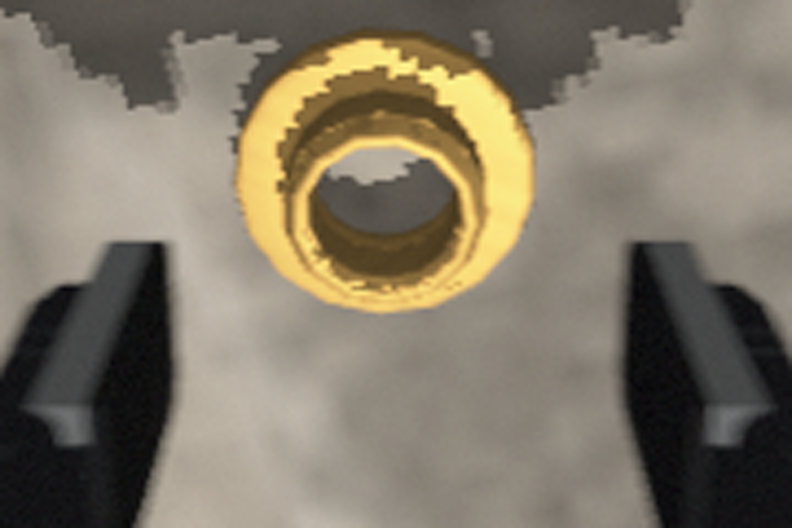

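```bash
python3 -m pendant '[{"xyz":[0,0,0],"spin":0,"fingers":-0.2},{"xyz":[0,0,0],"spin":0,"fingers":-0.2},{"xyz":[0,0,0],"spin":0,"fingers":-0.2}]'
python3 - <<'E'
from h import *
s=manip.get_state();print(s['position'],s['gripper_width'],s['force'])
im=manip.camera("wrist"); cv2.imwrite("pics/w4.png",im)
im=manip.camera("scene"); cv2.imwrite("pics/s4c.png",cv2.resize(im[60:220,230:430],None,fx=4,fy=3.7,interpolation=cv2.INTER_CUBIC))
E
```

```text
time: 4.3
position: [0.5057, -0.2151, 0.0076]
tcp_rot: [-180.0, -0.0, -104.4]
force: [0.2, -0.2, -0.5]
gripper_width: 0.0343
[ 0.50568604 -0.21510018  0.00755574] 0.03431293851077052 [ 0.20084551 -0.18117481 -0.46581954]
```

View pics/w4.png

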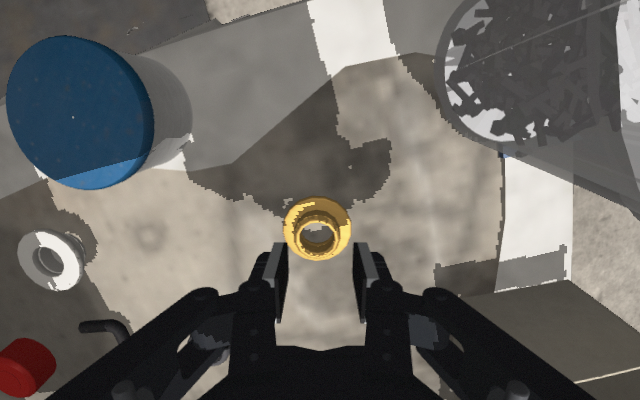

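View pics/s4c.png

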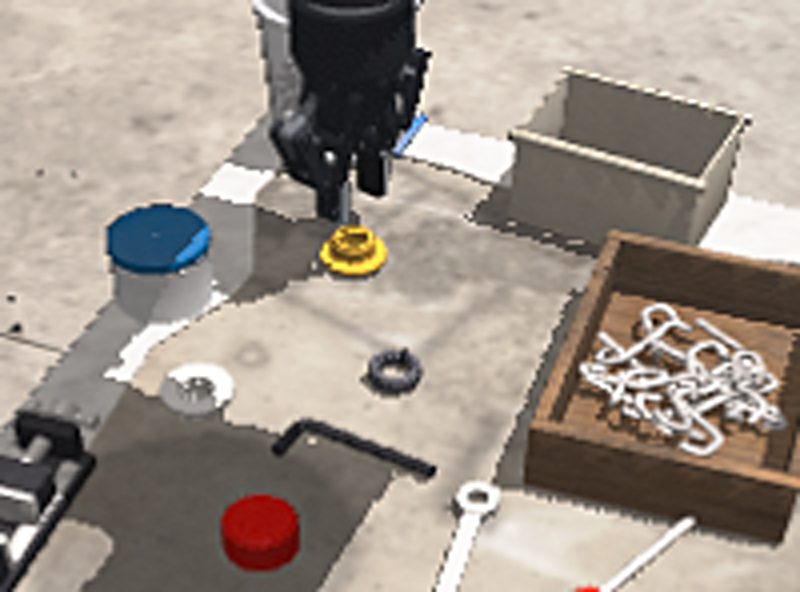

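Run:
```python
from h import *
i=manip.camera_info("scene");w=manip.camera_info("wrist")
s=manip.get_state();p=s['position'];a=np.radians(s['tcp_rot'][2]);x=np.array([np.cos(a),np.sin(a),0])
for dz in(0,.01,.02,.03,.04,.05):
    for sg in(-1,1):
        q=proj(i,p+x*.019*sg+[0,0,dz])[0]; print(dz,sg,q.round(1),((q-[230,60])*[4,3.7]).round(0), proj(w,p+x*.0172*sg+[0,0,dz]).round(1), proj(w,p+x*.0172*sg+[0,0,dz]+[.011,0,0]).round(1))
```

```text
0 -1 [314.2 130.2] [337. 260.] [[293.2 230. ]] [[288.4 214.7]]
0 1 [322.7 123. ] [371. 233.] [[345.8 230. ]] [[342.  214.7]]
0.01 -1 [314.1 127.3] [336. 249.] [[291.8 236.5]] [[286.8 220.5]]
0.01 1 [322.7 120.1] [371. 222.] [[347.2 236.4]] [[343.2 220.5]]
0.02 -1 [314.  124.4] [336. 238.] [[290.3 243.6]] [[285.  226.9]]
0.02 1 [322.7 117.2] [371. 212.] [[348.6 243.5]] [[344.5 226.9]]
0.03 -1 [314.  121.4] [336. 227.] [[288.6 251.5]] [[283. 234.]]
0.03 1 [322.7 114.2] [371. 201.] [[350.3 251.5]] [[345.9 234. ]]
0.04 -1 [313.9 118.4] [336. 216.] [[286.7 260.3]] [[280.7 241.9]]
0.04 1 [322.7 111.2] [371. 190.] [[352.1 260.3]] [[347.5 242. ]]
0.05 -1 [313.9 115.4] [335. 205.] [[284.6 270.3]] [[278.1 251. ]]
0.05 1 [322.7 108.2] [371. 178.] [[354.1 270.3]] [[349.3 251. ]]
```

```bash
python3 -m pendant '[{"xyz":[0,0,0],"spin":0,"fingers":-0.4},{"xyz":[0,0,0],"spin":0,"fingers":-0.4},{"xyz":[0,0,0],"spin":0,"fingers":-0.4}]'
python3 -m pendant '[{"xyz":[0,0,0],"spin":0,"fingers":-0.4}]'
python3 - <<'E'
from h import *
im=manip.camera("wrist"); cv2.imwrite("pics/w5c.png",cv2.resize(im[170:330,220:420],None,fx=4,fy=3.7,interpolation=cv2.INTER_CUBIC))
E
```

```text
time: 4.78
position: [0.5057, -0.2151, 0.0075]
tcp_rot: [180.0, 0.0, -104.4]
force: [-0.2, -0.2, 0.8]
gripper_width: 0.0259
time: 4.9
position: [0.5057, -0.2151, 0.0075]
tcp_rot: [180.0, -0.0, -104.4]
force: [0.3, -0.3, 0.4]
gripper_width: 0.0256
```

View pics/w5c.png

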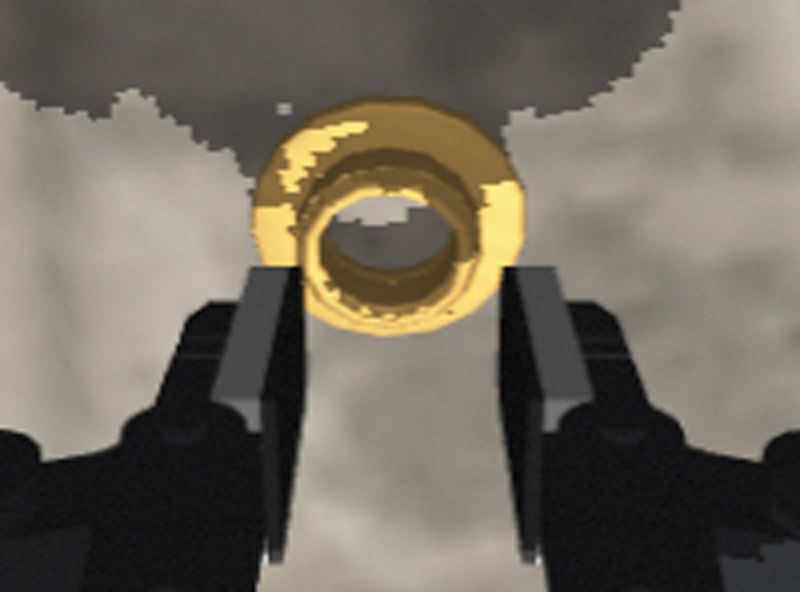

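Closing missed the bush. Both cameras put the real fingertips about 37 mm above the reported TCP, so I'll open, descend with care, and check by picture.

```bash
python3 -m pendant '[{"xyz":[0.001,0.002,0],"spin":0,"fingers":0.3},{"xyz":[0.001,0.002,0],"spin":0,"fingers":0.3},{"xyz":[0.001,0.002,-0.03],"spin":0,"fingers":0.3},{"xyz":[0.001,0.002,-0.05],"spin":0,"fingers":0.3},{"xyz":[0.001,0.002,-0.05],"spin":0,"fingers":-0.1},{"xyz":[0.001,0.002,-0.05],"spin":0,"fingers":-0.1},{"xyz":[0.001,0.002,-0.05],"spin":0,"fingers":-0.1}]'
python3 - <<'E'
from h import *
im=manip.camera("wrist"); cv2.imwrite("pics/w6c.png",cv2.resize(im[170:330,220:420],None,fx=4,fy=3.7,interpolation=cv2.INTER_CUBIC))
im=manip.camera("scene"); cv2.imwrite("pics/s6c.png",cv2.resize(im[60:180,270:390],None,fx=5,fy=5,interpolation=cv2.INTER_CUBIC))
E
```

```text
time: 5.82
position: [0.5064, -0.2141, -0.0172]
tcp_rot: [-180.0, 0.0, -104.4]
force: [-0.1, 0.8, 0.4]
gripper_width: 0.0384
```

View pics/w6c.png

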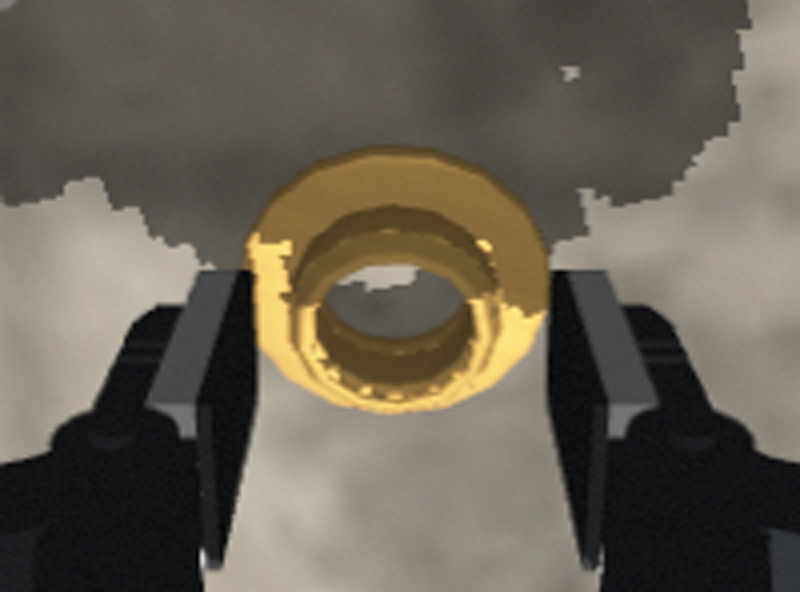

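View pics/s6c.png

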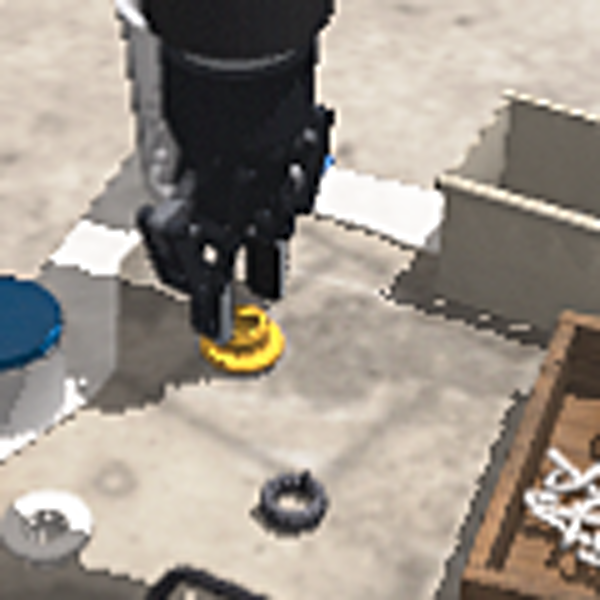

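```bash
python3 -m pendant '[{"xyz":[0,0,-0.012],"spin":0,"fingers":-0.05},{"xyz":[0,0,-0.022],"spin":0,"fingers":-0.05},{"xyz":[0,0,-0.022],"spin":0,"fingers":-1},{"xyz":[0,0,-0.022],"spin":0,"fingers":-1},{"xyz":[0,0,-0.022],"spin":0,"fingers":-1}]'
python3 - <<'E'
from h import *
im=manip.camera("wrist"); cv2.imwrite("pics/w7c.png",cv2.resize(im[170:330,220:420],None,fx=4,fy=3.7,interpolation=cv2.INTER_CUBIC))
E
```

```text
time: 6.55
position: [0.5062, -0.214, -0.0285]
tcp_rot: [180.0, 0.0, -104.4]
force: [-0.1, 0.7, -1.5]
gripper_width: 0.0269
```

View pics/w7c.png

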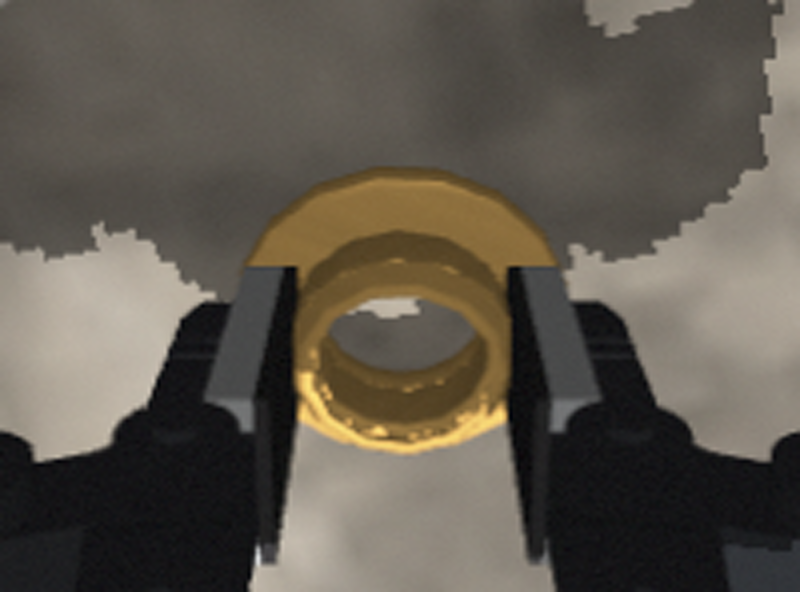

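```bash
python3 -m pendant '[{"xyz":[0,0,0],"spin":0,"fingers":-1}]'
python3 - <<'E'
from h import *
im=manip.camera("scene"); cv2.imwrite("pics/s7c.png",cv2.resize(im[90:150,285:345],None,fx=9,fy=9,interpolation=cv2.INTER_CUBIC))
i=manip.camera_info("scene");w=manip.camera_info("wrist")
s=manip.get_state();p=s['position'];a=np.radians(s['tcp_rot'][2]);x=np.array([np.cos(a),np.sin(a),0])
for dz in(.03,.035,.04,.045,.05):
    for sg in(-1,1):
        q=proj(i,p+x*.019*sg+[0,0,dz])[0]; print(dz,sg,((q-[285,90])*[9,9]).round(0), ((proj(w,p+x*.0135*sg+[0,0,dz]+[.011,0,0])-[220,170])*[4,3.7]).round(1))
E
```

```text
time: 6.72
position: [0.5062, -0.214, -0.0285]
tcp_rot: [-180.0, 0.0, -104.4]
force: [0.5, -0.0, -0.8]
gripper_width: 0.0268
0.03 -1 [260. 379.] [[278.9 236.7]]
0.03 1 [337. 314.] [[476.5 236.7]]
0.035 -1 [260. 366.] [[275.3 251. ]]
0.035 1 [337. 301.] [[478.8 251.1]]
0.04 -1 [259. 353.] [[271.5 266.3]]
0.04 1 [337. 288.] [[481.2 266.3]]
0.045 -1 [259. 340.] [[267.4 282.4]]
0.045 1 [337. 275.] [[483.8 282.5]]
0.05 -1 [259. 327.] [[263.1 299.6]]
0.05 1 [337. 262.] [[486.5 299.7]]
```

View pics/s7c.png

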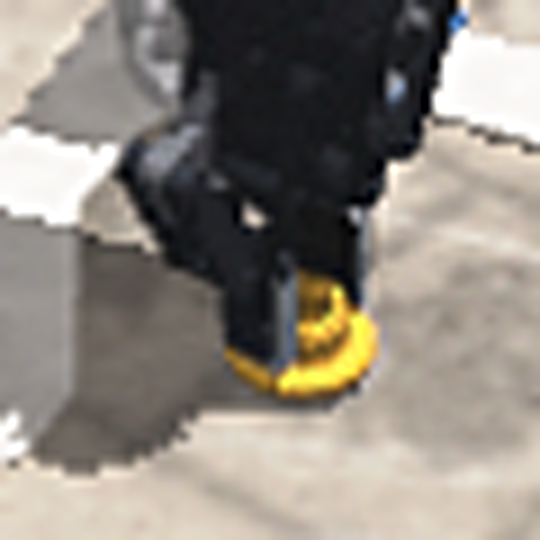

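```bash
python3 -m pendant '[{"xyz":[0,0,0.02],"spin":0,"fingers":-1},{"xyz":[0,0,0.06],"spin":0,"fingers":-1},{"xyz":[0,0,0.12],"spin":0,"fingers":-1},{"xyz":[0,0,0.22],"spin":0,"fingers":-1},{"xyz":[0,0,0.32],"spin":0,"fingers":-1},{"xyz":[0,0,0.36],"spin":0,"fingers":-1},{"xyz":[0,0,0.36],"spin":0,"fingers":-1}]'
python3 - <<'E'
from h import *
im=manip.camera("wrist"); cv2.imwrite("pics/w8c.png",cv2.resize(im[170:330,220:420],None,fx=4,fy=3.7,interpolation=cv2.INTER_CUBIC))
im=manip.camera("scene"); cv2.imwrite("pics/s8c.png",cv2.resize(im[10:130,250:400],None,fx=5,fy=5,interpolation=cv2.INTER_CUBIC))
E
```

```text
time: 7.65
position: [0.5073, -0.2142, 0.1541]
tcp_rot: [-179.7, 0.0, -104.4]
force: [-0.1, 0.2, -1.9]
gripper_width: 0.0267
```

View pics/w8c.png

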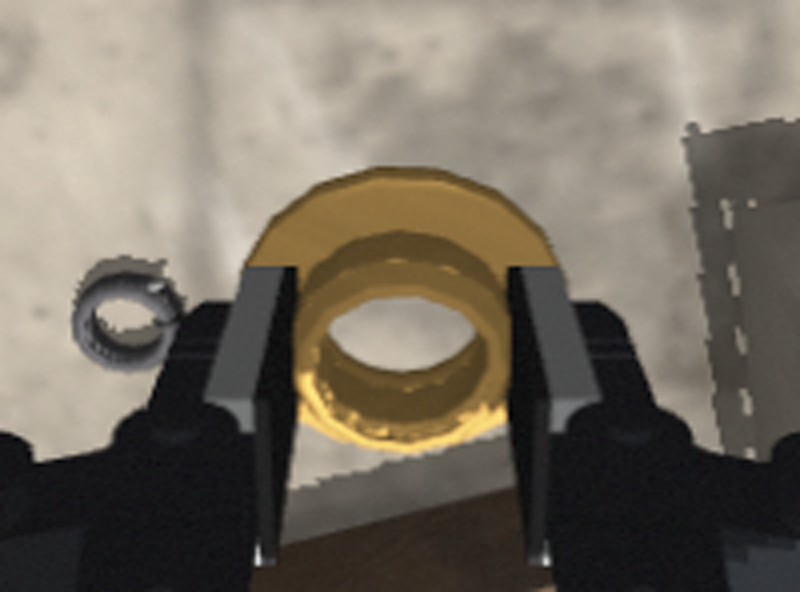

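View pics/s8c.png

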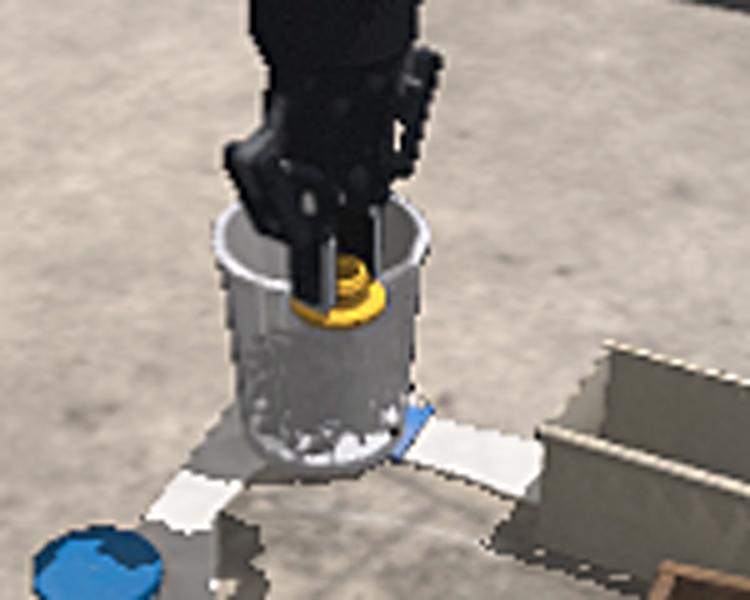

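```bash
python3 -m pendant '[{"xyz":[-0.03,0.1,0],"spin":0,"fingers":-1},{"xyz":[-0.07,0.22,0],"spin":0,"fingers":-1},{"xyz":[-0.11,0.34,0],"spin":0,"fingers":-1},{"xyz":[-0.15,0.46,0],"spin":0,"fingers":-1},{"xyz":[-0.19,0.58,0],"spin":0,"fingers":-1},{"xyz":[-0.23,0.7,0],"spin":0,"fingers":-1},{"xyz":[-0.27,0.82,0],"spin":0,"fingers":-1},{"xyz":[-0.3,0.92,0],"spin":0,"fingers":-1},{"xyz":[-0.317,0.975,-0.06],"spin":0,"fingers":-1},{"xyz":[-0.317,0.975,-0.12],"spin":0,"fingers":-1},{"xyz":[-0.317,0.975,-0.12],"spin":0,"fingers":-1}]'
python3 - <<'E'
from h import *
s=manip.get_state();print(s['position'],s['tcp_rot'],s['force'])
im=manip.camera("wrist"); cv2.imwrite("pics/w9.png",im)
im=manip.camera("scene"); cv2.imwrite("pics/s9c.png",cv2.resize(im[200:340,220:370],None,fx=5,fy=4,interpolation=cv2.INTER_CUBIC))
E
```

```text
time: 9.12
position: [0.346, 0.2713, 0.0888]
tcp_rot: [179.9, -0.4, -104.4]
force: [0.1, -1.5, -0.7]
gripper_width: 0.0271
[0.34599818 0.2712638  0.08875088] [ 179.88626894   -0.3979959  -104.39773215] [ 0.0801779  -1.48454019 -0.66896566]
```

View pics/w9.png

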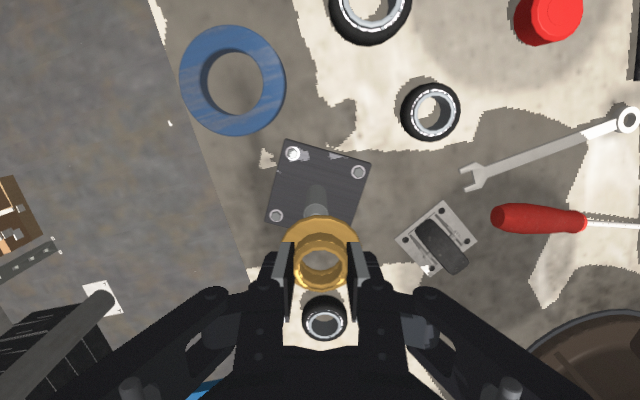

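View pics/s9c.png

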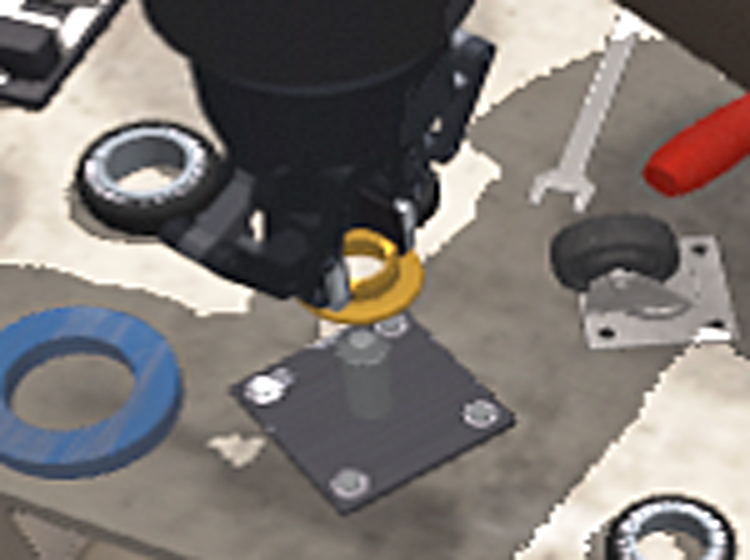

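```bash
python3 -m pendant '[{"xyz":[0,0,0],"spin":0,"fingers":-1},{"xyz":[0,0,0],"spin":0,"fingers":-1},{"xyz":[0,0,0],"spin":0,"fingers":-1}]'
python3 - <<'E'
from h import *
s=manip.get_state();print(s['position'],s['tcp_rot'],s['force'])
i=manip.camera_info("wrist")
im=manip.camera("wrist"); cv2.imwrite("pics/w10.png",im)
# plate screws re-measure
cv2.imwrite("pics/w10c.png",cv2.resize(im[125:235,250:390],None,fx=5,fy=5,interpolation=cv2.INTER_CUBIC))
np.save("i_w10.npy",i,allow_pickle=True)
E
```

```text
time: 9.6
position: [0.348, 0.2735, 0.0921]
tcp_rot: [-180.0, 0.1, -104.5]
force: [-0.2, -0.1, -2.2]
gripper_width: 0.0268
[0.34796953 0.27352541 0.09209101] [-1.79983503e+02  6.65929183e-02 -1.04450779e+02] [-0.21086365 -0.06490415 -2.20890492]
```

View pics/w10c.png

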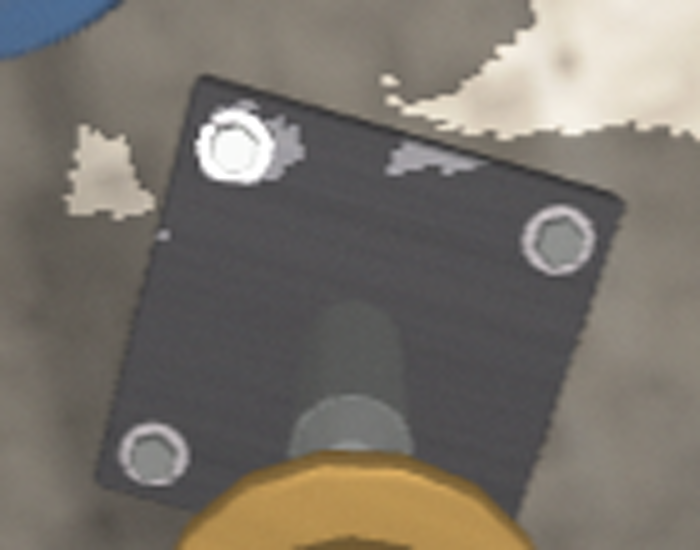

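Run:
```python
from h import *
i=np.load("i_w10.npy",allow_pickle=True).item()
P=[at(i,u/5+249.6,v/5+124.6,.012) for u,v in[(236,147),(559,241),(154,455)]]
print(np.round(P,4),(P[1]+P[2])/2,np.linalg.norm(P[1]-P[0]),np.linalg.norm(P[2]-P[0]))
```

```text
[[0.3889 0.2836 0.012 ]
 [0.3585 0.2326 0.012 ]
 [0.3376 0.314  0.012 ]] [0.34807038 0.27327108 0.012     ] 0.05939647338234635 0.059644117541378876
```

```bash
python3 -m pendant '[{"xyz":[0,0,-0.04],"spin":0,"fingers":-1},{"xyz":[0,0,-0.08],"spin":0,"fingers":-1},{"xyz":[0,0,-0.1],"spin":0,"fingers":-1},{"xyz":[0,0,-0.12],"spin":0,"fingers":-1},{"xyz":[0,0,-0.12],"spin":0,"fingers":-1}]'
python3 -m pendant '[{"xyz":[0,0,-0.03],"spin":0,"fingers":-1},{"xyz":[0,0,-0.06],"spin":0,"fingers":-1},{"xyz":[0,0,-0.08],"spin":0,"fingers":-1},{"xyz":[0,0,-0.09],"spin":0,"fingers":-1},{"xyz":[0,0,-0.09],"spin":0,"fingers":-1}]'
```

```text
time: 10.28
position: [0.3476, 0.2732, 0.0311]
tcp_rot: [180.0, -0.1, -104.4]
force: [0.2, -0.6, -0.7]
gripper_width: 0.0269
time: 10.9
position: [0.3477, 0.2735, -0.0135]
tcp_rot: [-180.0, -0.0, -104.4]
force: [0.5, -0.5, 0.1]
gripper_width: 0.0269
```

```bash
python3 -m pendant '[{"xyz":[0,0,-0.006],"spin":0,"fingers":-1},{"xyz":[0,0,-0.01],"spin":0,"fingers":-1},{"xyz":[0,0,-0.012],"spin":0,"fingers":-1},{"xyz":[0,0,-0.012],"spin":0,"fingers":-1}]'
python3 -m pendant '[{"xyz":[0,0,-0.002],"spin":0,"fingers":-1},{"xyz":[0,0,-0.003],"spin":0,"fingers":-1},{"xyz":[0,0,-0.003],"spin":0,"fingers":-1}]'
```

```text
time: 11.4
position: [0.3477, 0.2734, -0.0195]
tcp_rot: [180.0, -0.0, -104.4]
force: [-0.2, 0.4, -1.5]
gripper_width: 0.027
time: 11.78
position: [0.3477, 0.2735, -0.021]
tcp_rot: [-180.0, 0.0, -104.4]
force: [-0.3, 1.0, -0.1]
gripper_width: 0.0269
```

```bash
python3 -m pendant '[{"xyz":[0,0,-0.002],"spin":0,"fingers":-1},{"xyz":[0,0,-0.002],"spin":0,"fingers":-1}]'
python3 -m pendant '[{"xyz":[0,0,0],"spin":0,"fingers":0.2},{"xyz":[0,0,0],"spin":0,"fingers":0.2},{"xyz":[0,0,0],"spin":0,"fingers":0.2},{"xyz":[0,0,0.05],"spin":0,"fingers":1},{"xyz":[0,0,0.15],"spin":0,"fingers":1},{"xyz":[0,0,0.27],"spin":0,"fingers":1},{"xyz":[0,0,0.38],"spin":0,"fingers":1},{"xyz":[0,0,0.38],"spin":0,"fingers":1}]'
python3 - <<'E'
from h import *
i=manip.camera_info("wrist")
im=manip.camera("wrist"); cv2.imwrite("pics/w11.png",im)
np.save("i_w11.npy",i,allow_pickle=True)
cv2.imwrite("pics/w11c.png",cv2.resize(im[120:250,240:400],None,fx=4.6,fy=4.6,interpolation=cv2.INTER_CUBIC))
E
```

```text
time: 12.02
position: [0.3478, 0.2735, -0.0211]
tcp_rot: [-180.0, 0.0, -104.4]
force: [-4.7, -2.1, 16.2]
gripper_width: 0.0267
time: 13.02
position: [0.3493, 0.2758, 0.1725]
tcp_rot: [-179.8, 0.5, -104.4]
force: [0.2, 0.2, -0.1]
gripper_width: 0.0855
```

View pics/w11c.png

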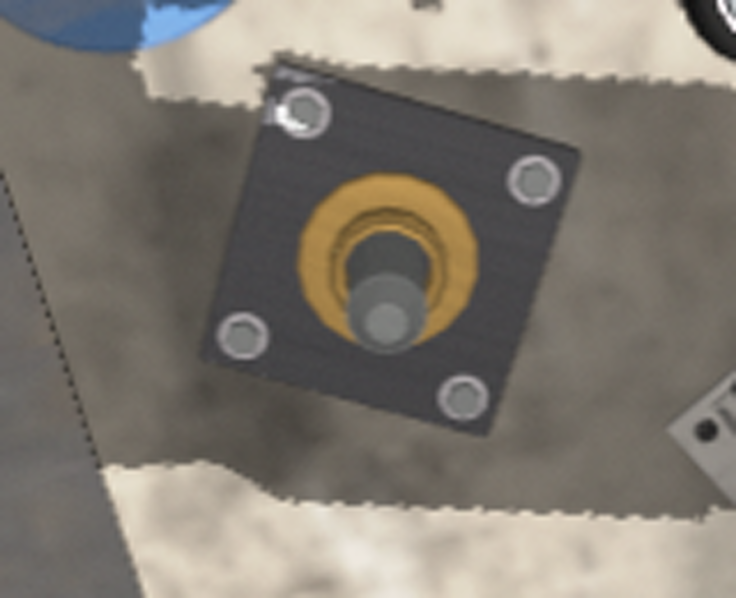

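View pics/w11.png

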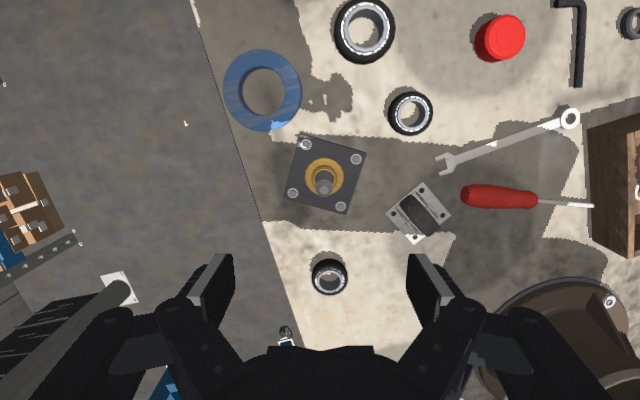

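Brass bush is down round the pin (centre near (323,177)) with the contact force felt. Next, the wheel.

```bash
python3 -m pendant '[{"xyz":[0.1,-0.055,0],"spin":0,"fingers":1},{"xyz":[0.2,-0.11,0],"spin":0,"fingers":1},{"xyz":[0.276,-0.153,0],"spin":0,"fingers":1},{"xyz":[0.276,-0.153,0],"spin":0,"fingers":1},{"xyz":[0.276,-0.153,0],"spin":0,"fingers":1},{"xyz":[0.276,-0.153,0],"spin":0,"fingers":1}]'
python3 - <<'E'
from h import *
i=manip.camera_info("wrist");s=manip.get_state();print(s['position'])
im=manip.camera("wrist"); cv2.imwrite("pics/w12.png",im)
np.save("i_w12.npy",i,allow_pickle=True)
cv2.imwrite("pics/w12c.png",cv2.resize(im[120:260,230:410],None,fx=4.2,fy=4.2,interpolation=cv2.INTER_CUBIC))
E
```

```text
time: 13.82
position: [0.4848, 0.1972, 0.1676]
tcp_rot: [180.0, -0.0, -104.4]
force: [-0.3, -0.2, 0.8]
gripper_width: 0.0857
[0.48481847 0.19720961 0.16758708]
```

View pics/w12c.png

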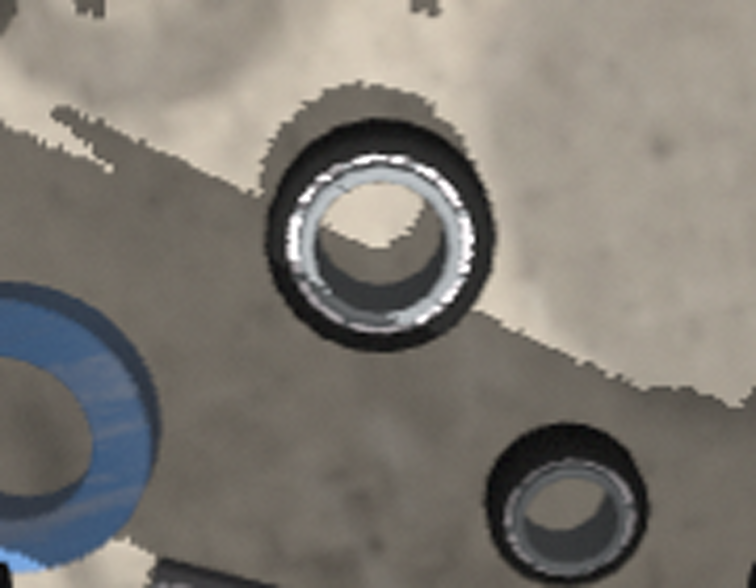

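View pics/w12.png

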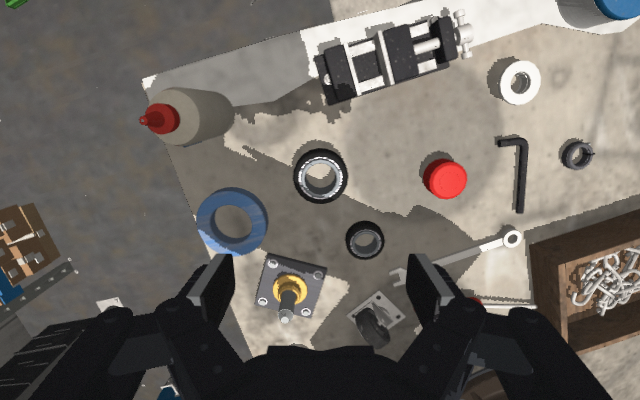

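Run:
```python
from h import *
i=np.load("i_w12.npy",allow_pickle=True).item()
f=lambda u,v,z:at(i,u/4.2+229.6,v/4.2+119.6,z)
print(f(381.5,243,.03),f(381,247,.03)); print(np.linalg.norm(f(447,245,.03)-f(315,245,.03)),np.linalg.norm(f(495,240,.022)-f(267,240,.022)),f(381,237,.015))
# tip check in w1 (open)
w=np.load("i_w1.npy",allow_pickle=True).item(); R=np.array(w['R']);t=np.array(w['t']); p=np.array([.34826,.2686,.24456]);a=np.radians(-104.487);x=np.array([np.cos(a),np.sin(a),0])
y=np.array([np.sin(a),-np.cos(a),0])
for dz in(.03,.035,.04,.045,.05,.055): print(dz,proj(w,[p+x*.0425-y*.011+[0,0,dz],p-x*.0425-y*.011+[0,0,dz],p-x*.0425+y*.011+[0,0,dz]]).round(1).tolist())
```

```text
[0.48695997 0.19573914 0.03      ] [0.48596076 0.19612871 0.03      ]
0.034238336636509256 0.06057448608435064 [0.48514081 0.19631104 0.015     ]
0.03 [[396.9, 233.3], [241.9, 233.3], [245.1, 268.6]]
0.035 [[399.2, 237.2], [239.6, 237.1], [243.0, 273.3]]
0.04 [[401.6, 241.2], [237.2, 241.2], [240.8, 278.2]]
0.045 [[404.2, 245.6], [234.5, 245.5], [238.4, 283.4]]
0.05 [[406.9, 250.2], [231.8, 250.1], [235.9, 288.9]]
0.055 [[409.8, 255.1], [228.8, 255.1], [233.3, 294.8]]
```

```bash
python3 -m pendant '[{"xyz":[0.003,-0.002,-0.12],"spin":0,"fingers":1},{"xyz":[0.003,-0.002,-0.22],"spin":0,"fingers":1},{"xyz":[0.003,-0.002,-0.3],"spin":0,"fingers":1},{"xyz":[0.003,-0.002,-0.36],"spin":0,"fingers":1},{"xyz":[0.003,-0.002,-0.39],"spin":0,"fingers":1},{"xyz":[0.003,-0.002,-0.405],"spin":0,"fingers":1},{"xyz":[0.003,-0.002,-0.405],"spin":0,"fingers":1}]'
python3 - <<'E'
from h import *
im=manip.camera("wrist"); cv2.imwrite("pics/w13.png",im)
E
```

```text
time: 14.75
position: [0.4874, 0.1964, -0.0341]
tcp_rot: [-180.0, 0.0, -104.4]
force: [-0.1, 0.1, 0.6]
gripper_width: 0.0855
```

View pics/w13.png

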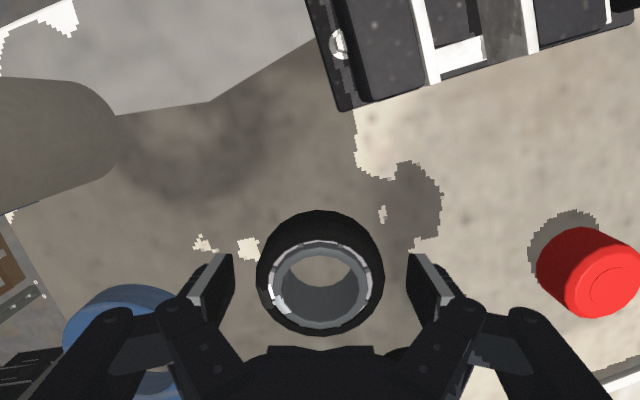

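```bash
python3 -m pendant '[{"xyz":[0,0,0],"spin":0,"fingers":-1},{"xyz":[0,0,0],"spin":0,"fingers":-1},{"xyz":[0,0,0],"spin":0,"fingers":-1},{"xyz":[0,0,0],"spin":0,"fingers":-1}]'
python3 - <<'E'
from h import *
i=manip.camera_info("wrist");s=manip.get_state();print(s['position'])
im=manip.camera("wrist"); cv2.imwrite("pics/w14.png",im)
np.save("i_w14.npy",i,allow_pickle=True)
cv2.imwrite("pics/w14c.png",cv2.resize(im[190:350,230:410],None,fx=4,fy=3.7,interpolation=cv2.INTER_CUBIC))
E
```

```text
time: 15.3
position: [0.4878, 0.1963, -0.0332]
tcp_rot: [-179.9, 0.1, -104.4]
force: [-2.5, -0.4, 9.4]
gripper_width: 0.0546
[ 0.48776623  0.19633768 -0.03319764]
```

View pics/w14c.png

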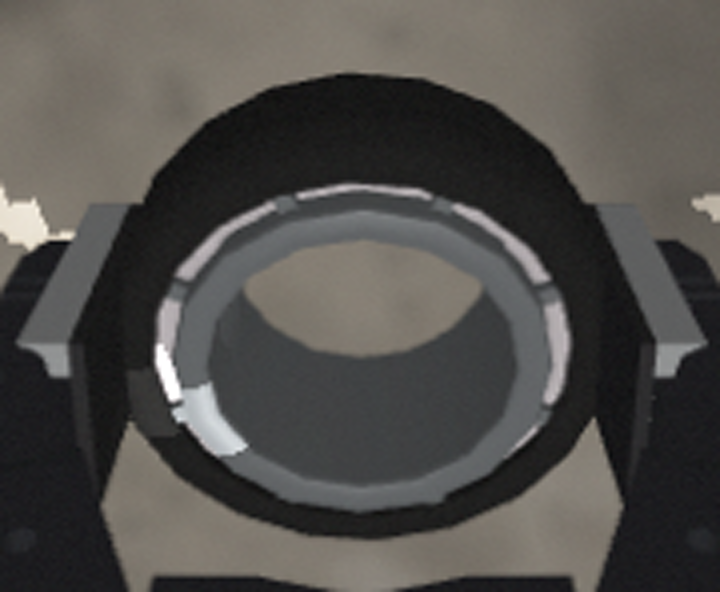

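```bash
python3 - <<'E'
from h import *
i=np.load("i_w14.npy",allow_pickle=True).item()
f=lambda u,v,z:at(i,u/4+229.6,v/3.7+189.6,z)
print(f(363,345,.03),f(363,350,.03),f(363,355,.03))
print(np.linalg.norm(f(208,350,.03)-f(522,350,.03)))
for c in [(.4862,.1962),(.4878,.1963)]:
  for r in(.0175,):
    q=(proj(i,circ(*c,.03,r,5))-[229.6,189.6])*[4,3.7]; print(q.round(0).tolist(), )
E
python3 -m pendant '[{"xyz":[0,0,0.01],"spin":0,"fingers":-1},{"xyz":[0,0,0.02],"spin":0,"fingers":-1},{"xyz":[0,0,0.03],"spin":0,"fingers":-1}]'
```

```text
[0.48898705 0.19548224 0.03      ] [0.48829972 0.19565852 0.03      ] [0.48760989 0.19583544 0.03      ]
0.035550001739024194
[[323.0, 242.0], [216.0, 395.0], [400.0, 478.0], [514.0, 334.0], [323.0, 242.0]]
[[318.0, 230.0], [211.0, 384.0], [396.0, 468.0], [510.0, 323.0], [318.0, 230.0]]
time: 15.72
position: [0.4871, 0.1959, -0.0191]
tcp_rot: [180.0, 0.0, -104.4]
force: [-0.5, -0.2, -1.5]
gripper_width: 0.0547
```

```bash
python3 -m pendant '[{"xyz":[0,0,0.1],"spin":0,"fingers":-1},{"xyz":[0,0,0.2],"spin":0,"fingers":-1},{"xyz":[-0.06,0.035,0.23],"spin":0,"fingers":-1},{"xyz":[-0.15,0.085,0.23],"spin":0,"fingers":-1},{"xyz":[-0.23,0.13,0.23],"spin":0,"fingers":-1},{"xyz":[-0.276,0.1556,0.2],"spin":0,"fingers":-1},{"xyz":[-0.276,0.1556,0.18],"spin":0,"fingers":-1},{"xyz":[-0.276,0.1556,0.18],"spin":0,"fingers":-1},{"xyz":[-0.276,0.1556,0.18],"spin":0,"fingers":-1},{"xyz":[-0.276,0.1556,0.18],"spin":0,"fingers":-1}]'
python3 - <<'E'
from h import *
i=manip.camera_info("wrist");s=manip.get_state();print(s['position'])
im=manip.camera("wrist"); cv2.imwrite("pics/w15.png",im)
np.save("i_w15.npy",i,allow_pickle=True)
im=manip.camera("scene"); cv2.imwrite("pics/s15c.png",cv2.resize(im[200:340,220:370],None,fx=5,fy=4,interpolation=cv2.INTER_CUBIC))
E
```

```text
time: 16.98
position: [0.3498, 0.2736, 0.0708]
tcp_rot: [-180.0, 0.0, -104.5]
force: [-1.2, -0.2, -1.5]
gripper_width: 0.0548
[0.34978826 0.27364737 0.07078551]
```

View pics/w15.png

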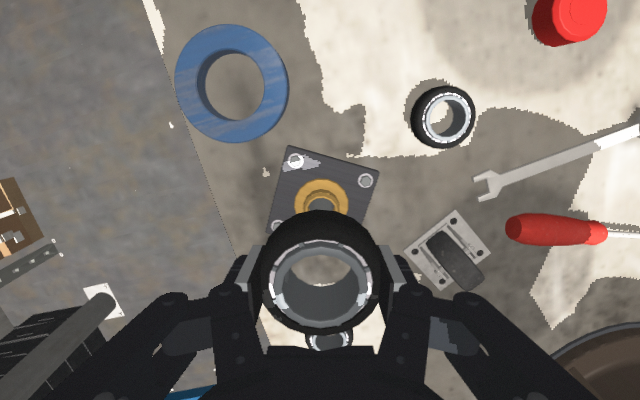

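View pics/s15c.png

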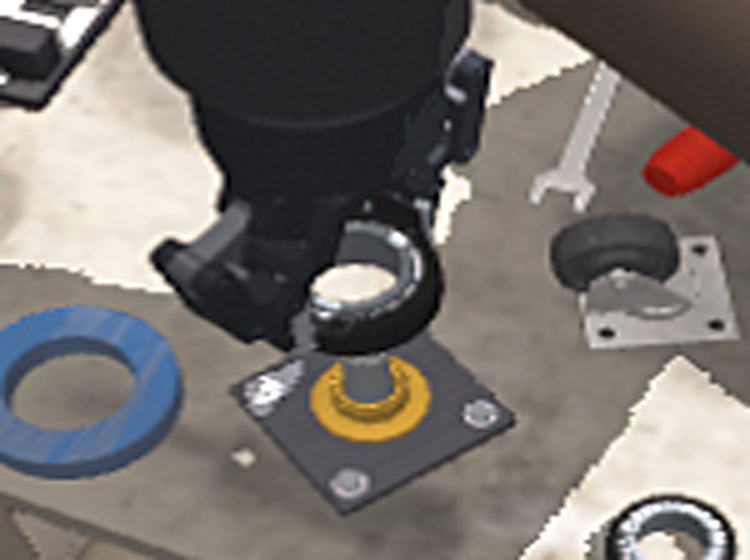

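Run:
```python
from h import *
im=cv2.imread("pics/w15.png")
i=np.load("i_w15.npy",allow_pickle=True).item()
a=im.copy(); big=cv2.resize(im[200:340,240:400],None,fx=5,fy=4.2,interpolation=cv2.INTER_CUBIC)
for c,col in [((.3498-.001,.2736-.0003),(0,255,0)),((.3498,.2736),(0,0,255))]:
    q=(proj(i,circ(*c,.134,.0175))-[239.6,199.6])*[5,4.2]; cv2.polylines(big,[q.astype(np.int32)],True,col,1)
cv2.imwrite("pics/w15c.png",big)
```

```text
(no output)
```

View pics/w15c.png

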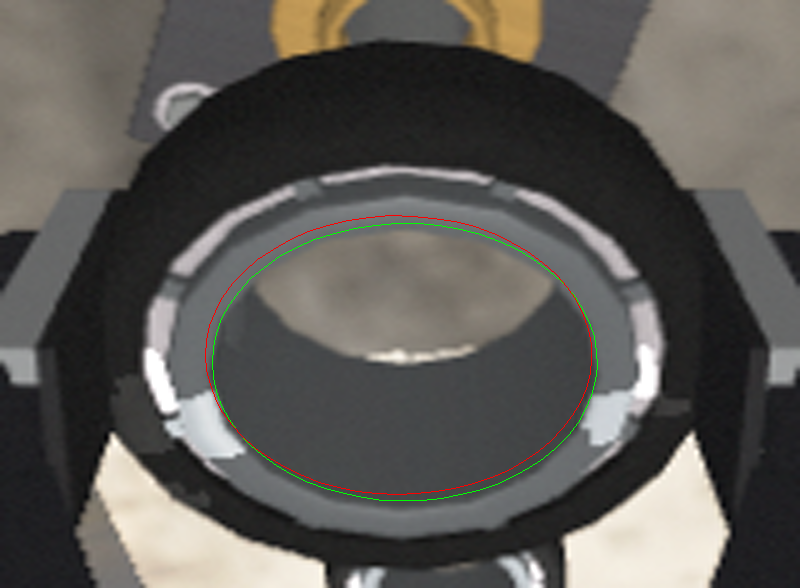

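```bash
python3 -m pendant '[{"xyz":[0,0,-0.04],"spin":0,"fingers":-1},{"xyz":[0,0,-0.08],"spin":0,"fingers":-1},{"xyz":[0,0,-0.12],"spin":0,"fingers":-1},{"xyz":[0,0,-0.138],"spin":0,"fingers":-1},{"xyz":[0,0,-0.138],"spin":0,"fingers":-1}]'
python3 -m pendant '[{"xyz":[0,0,-0.01],"spin":0,"fingers":-1},{"xyz":[0,0,-0.016],"spin":0,"fingers":-1},{"xyz":[0,0,-0.022],"spin":0,"fingers":-1},{"xyz":[0,0,-0.022],"spin":0,"fingers":-1}]'
```

```text
time: 17.7
position: [0.3492, 0.2734, 0.0012]
tcp_rot: [180.0, -0.1, -104.4]
force: [-0.2, -0.1, -2.0]
gripper_width: 0.0542
time: 18.2
position: [0.3491, 0.2737, -0.0096]
tcp_rot: [180.0, -0.0, -104.4]
force: [0.5, -0.7, -1.9]
gripper_width: 0.0547
```

Run:
```python
from h import *
im=manip.camera("wrist"); cv2.imwrite("pics/w16c.png",cv2.resize(im[170:340,220:420],None,fx=4,fy=3.5,interpolation=cv2.INTER_CUBIC))
```

```text
(no output)
```

View pics/w16c.png

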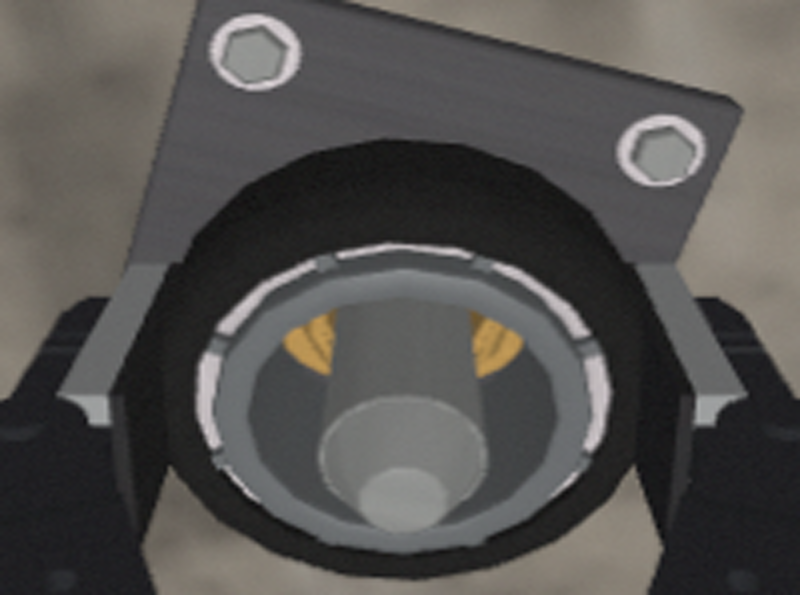

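```bash
python3 -m pendant '[{"xyz":[0,0,-0.008],"spin":0,"fingers":-1},{"xyz":[0,0,-0.014],"spin":0,"fingers":-1},{"xyz":[0,0,-0.018],"spin":0,"fingers":-1},{"xyz":[0,0,-0.018],"spin":0,"fingers":-1}]'
python3 -m pendant '[{"xyz":[0,0,-0.003],"spin":0,"fingers":-1},{"xyz":[0,0,-0.003],"spin":0,"fingers":-1}]'
```

```text
time: 18.75
position: [0.3491, 0.2736, -0.0187]
tcp_rot: [180.0, -0.0, -104.4]
force: [0.1, 0.3, -2.2]
gripper_width: 0.0547
time: 19.0
position: [0.3493, 0.2738, -0.0192]
tcp_rot: [-180.0, 0.0, -104.4]
force: [-3.1, -3.4, 12.2]
gripper_width: 0.0545
```

Contact came exactly at the expected height (−0.019). Release and retreat.

```bash
python3 -m pendant '[{"xyz":[0,0,0],"spin":0,"fingers":0.6},{"xyz":[0,0,0],"spin":0,"fingers":1},{"xyz":[0,0,0],"spin":0,"fingers":1},{"xyz":[0,0,0.04],"spin":0,"fingers":1},{"xyz":[0,0,0.15],"spin":0,"fingers":1},{"xyz":[0,0,0.27],"spin":0,"fingers":1},{"xyz":[0,0,0.38],"spin":0,"fingers":1},{"xyz":[0,0,0.38],"spin":0,"fingers":1}]'
python3 - <<'E'
from h import *
im=manip.camera("wrist"); cv2.imwrite("pics/w17.png",im)
im=manip.camera("scene"); cv2.imwrite("pics/s17c.png",cv2.resize(im[200:340,220:370],None,fx=5,fy=4,interpolation=cv2.INTER_CUBIC))
E
```

```text
time: 20.0
position: [0.3508, 0.2761, 0.1745]
tcp_rot: [-179.8, 0.5, -104.4]
force: [-0.4, 0.1, -0.2]
gripper_width: 0.0855
```

View pics/w17.png

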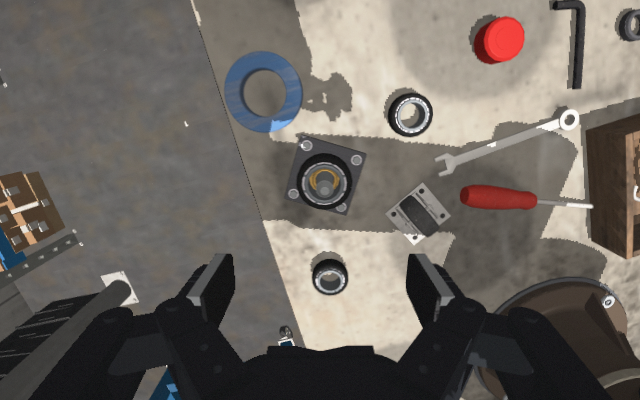

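View pics/s17c.png

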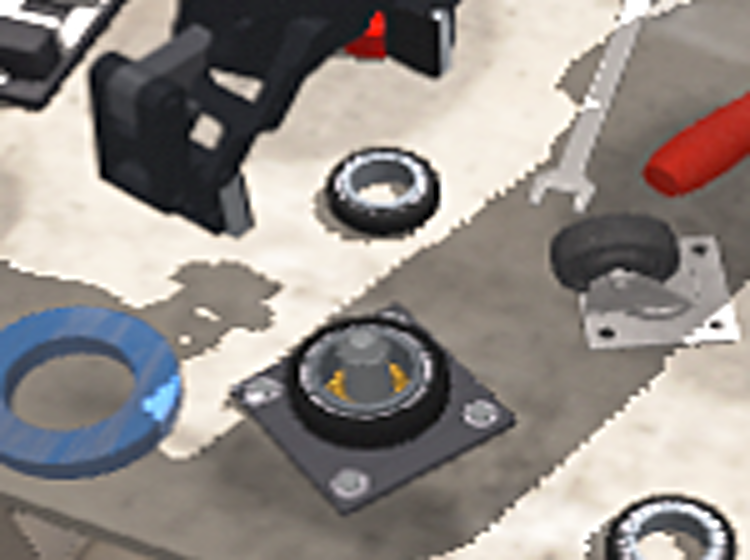

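Wheel sits level on the brass flange, at about (325,184) in the wrist view. Next, the white bush.

```bash
python3 -m pendant '[{"xyz":[0.06,-0.1,0],"spin":0,"fingers":1},{"xyz":[0.12,-0.2,0],"spin":0,"fingers":1},{"xyz":[0.18,-0.3,0],"spin":0,"fingers":1},{"xyz":[0.24,-0.4,0],"spin":0,"fingers":1},{"xyz":[0.3,-0.5,0],"spin":0,"fingers":1},{"xyz":[0.35,-0.59,0],"spin":0,"fingers":1},{"xyz":[0.368,-0.622,-0.05],"spin":0,"fingers":1},{"xyz":[0.368,-0.622,-0.05],"spin":0,"fingers":1},{"xyz":[0.368,-0.622,-0.05],"spin":0,"fingers":1},{"xyz":[0.368,-0.622,-0.05],"spin":0,"fingers":1}]'
python3 - <<'E'
from h import *
i=manip.camera_info("wrist");s=manip.get_state();print(s['position'])
im=manip.camera("wrist"); cv2.imwrite("pics/w18.png",im)
np.save("i_w18.npy",i,allow_pickle=True)
cv2.imwrite("pics/w18c.png",cv2.resize(im[120:260,230:410],None,fx=4.2,fy=4.2,interpolation=cv2.INTER_CUBIC))
E
```

```text
time: 21.35
position: [0.5332, -0.0365, 0.1455]
tcp_rot: [-180.0, 0.0, -104.4]
force: [0.1, 0.3, -0.9]
gripper_width: 0.0855
[ 0.53324802 -0.03649566  0.14551743]
```

View pics/w18c.png

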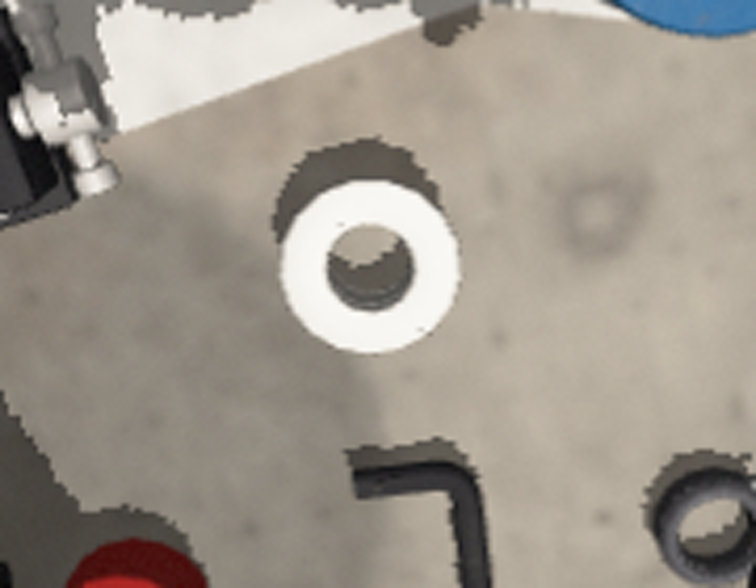

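View pics/w18.png

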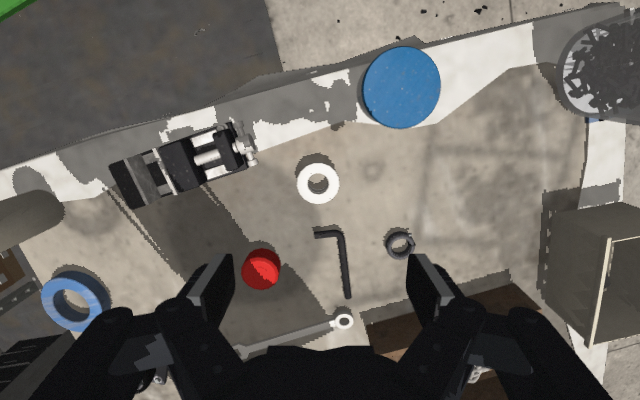

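```bash
python3 - <<'E'
from h import *
i=np.load("i_w18.npy",allow_pickle=True).item()
f=lambda u,v,z:at(i,u/4.2+229.6,v/4.2+119.6,z)
print(f(370,266,.02),np.linalg.norm(f(281,266,.02)-f(460,266,.02)),"bore",f(371,267,.02))
E
python3 -m pendant '[{"xyz":[-0.016,-0.127,-0.1],"spin":0,"fingers":-0.045},{"xyz":[-0.016,-0.127,-0.2],"spin":0,"fingers":-0.045},{"xyz":[-0.016,-0.127,-0.28],"spin":0,"fingers":-0.045},{"xyz":[-0.016,-0.127,-0.33],"spin":0,"fingers":-0.045},{"xyz":[-0.016,-0.127,-0.357],"spin":0,"fingers":-0.045},{"xyz":[-0.016,-0.127,-0.357],"spin":0,"fingers":-0.045},{"xyz":[-0.016,-0.127,-0.357],"spin":0,"fingers":-0.045}]'
python3 -m pendant '[{"xyz":[0,0,-0.004],"spin":0,"fingers":-0.045},{"xyz":[0,0,-0.006],"spin":0,"fingers":-0.045},{"xyz":[0,0,-0.006],"spin":0,"fingers":-0.045}]'
```

```text
[ 0.5333335  -0.03430596  0.02      ] 0.04489483892114431 bore [ 0.53302093 -0.03448423  0.02      ]
time: 22.28
position: [0.5262, -0.1004, -0.0323]
tcp_rot: [-179.9, 0.0, -104.4]
force: [-0.4, -0.0, 0.2]
gripper_width: 0.041
time: 22.65
position: [0.5253, -0.1008, -0.0363]
tcp_rot: [-180.0, 0.0, -104.4]
force: [-0.1, 0.2, -0.0]
gripper_width: 0.0409
```

```bash
for k in 1 2; do :; done
python3 -m pendant '[{"xyz":[0,0,-0.002],"spin":0,"fingers":-0.045},{"xyz":[0,0,-0.003],"spin":0,"fingers":-0.045},{"xyz":[0,0,-0.003],"spin":0,"fingers":-0.045}]'
python3 -m pendant '[{"xyz":[0,0,-0.002],"spin":0,"fingers":-0.045},{"xyz":[0,0,-0.003],"spin":0,"fingers":-0.045},{"xyz":[0,0,-0.003],"spin":0,"fingers":-0.045}]'
```

```text
time: 23.02
position: [0.5251, -0.1008, -0.0381]
tcp_rot: [180.0, -0.0, -104.4]
force: [0.1, 0.6, 0.3]
gripper_width: 0.041
time: 23.4
position: [0.5253, -0.1008, -0.0384]
tcp_rot: [-180.0, -0.0, -104.4]
force: [-4.1, 1.1, 14.6]
gripper_width: 0.0406
```

```bash
python3 -m pendant '[{"xyz":[0,0,0.05],"spin":0,"fingers":0},{"xyz":[0,0,0.16],"spin":0,"fingers":0.5},{"xyz":[0.016,0.08,0.18],"spin":0,"fingers":0.5},{"xyz":[0.016,0.133,0.18],"spin":0,"fingers":0.5},{"xyz":[0.016,0.133,0.18],"spin":0,"fingers":0.5},{"xyz":[0.016,0.133,0.1],"spin":0,"fingers":0.5},{"xyz":[0.016,0.133,0.05],"spin":0,"fingers":0.5},{"xyz":[0.016,0.133,0.033],"spin":0,"fingers":0.5},{"xyz":[0.016,0.133,0.033],"spin":0,"fingers":0.5},{"xyz":[0.016,0.133,0.033],"spin":0,"fingers":0.5}]'
python3 - <<'E'
from h import *
i=manip.camera_info("wrist");s=manip.get_state();print(s['position'])
im=manip.camera("wrist"); 
big=cv2.resize(im[170:330,220:420],None,fx=4,fy=3.7,interpolation=cv2.INTER_CUBIC)
p=s['position']
for r in(.011,.023):
    q=(proj(i,circ(p[0],p[1],.02,r))-[219.6,169.6])*[4,3.7]; cv2.polylines(big,[q.astype(np.int32)],True,(0,0,255),1)
cv2.imwrite("pics/w19c.png",big)
E
```

```text
time: 24.65
position: [0.5339, -0.0343, -0.0221]
tcp_rot: [-179.9, 0.0, -104.4]
force: [0.1, -0.7, -1.0]
gripper_width: 0.0637
[ 0.5339388  -0.03427259 -0.02210469]
```

View pics/w19c.png

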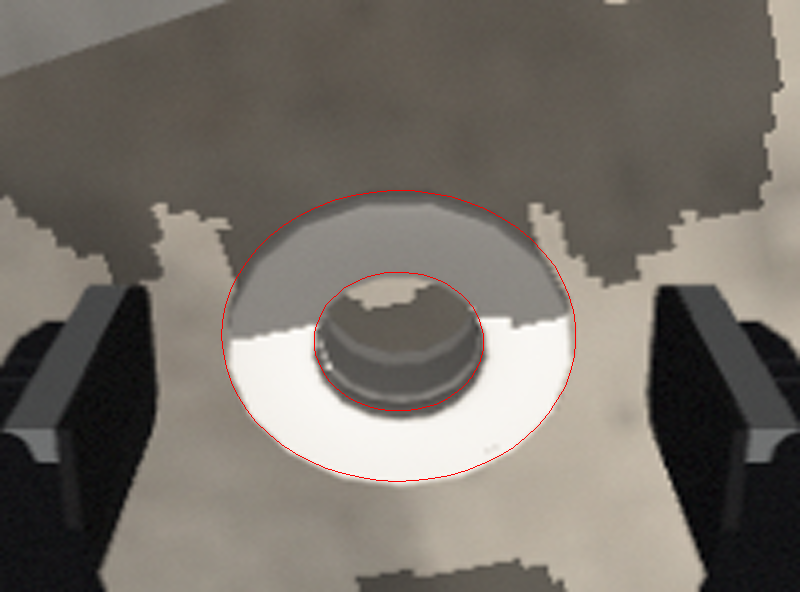

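```bash
python3 -m pendant '[{"xyz":[-0.002,0,0],"spin":0,"fingers":0.5},{"xyz":[-0.002,0,0],"spin":0,"fingers":-1},{"xyz":[-0.002,0,0],"spin":0,"fingers":-1},{"xyz":[-0.002,0,0],"spin":0,"fingers":-1},{"xyz":[-0.002,0,0],"spin":0,"fingers":-1}]'
python3 -m pendant '[{"xyz":[0,0,0.02],"spin":0,"fingers":-1},{"xyz":[0,0,0.05],"spin":0,"fingers":-1},{"xyz":[0,0,0.05],"spin":0,"fingers":-1}]'
python3 - <<'E'
from h import *
i=manip.camera_info("wrist");s=manip.get_state();print(s['position'])
im=manip.camera("wrist"); 
big=cv2.resize(im[170:330,220:420],None,fx=4,fy=3.7,interpolation=cv2.INTER_CUBIC)
p=s['position']
for r in(.011,.023):
    q=(proj(i,circ(p[0],p[1],p[2]+.0226+.02,r))-[219.6,169.6])*[4,3.7]; cv2.polylines(big,[q.astype(np.int32)],True,(0,0,255),1)
cv2.imwrite("pics/w20c.png",big)
im=manip.camera("scene"); cv2.imwrite("pics/s20c.png",cv2.resize(im[90:200,220:350],None,fx=5,fy=5,interpolation=cv2.INTER_CUBIC))
E
```

```text
time: 25.32
position: [0.5326, -0.0343, -0.022]
tcp_rot: [-179.9, 0.0, -104.4]
force: [-2.4, 0.6, 9.4]
gripper_width: 0.0415
time: 25.7
position: [0.5334, -0.0339, 0.0037]
tcp_rot: [-179.8, 0.1, -104.4]
force: [-0.4, -0.4, -0.8]
gripper_width: 0.0413
[ 0.53344968 -0.03391903  0.00367879]
```

View pics/w20c.png

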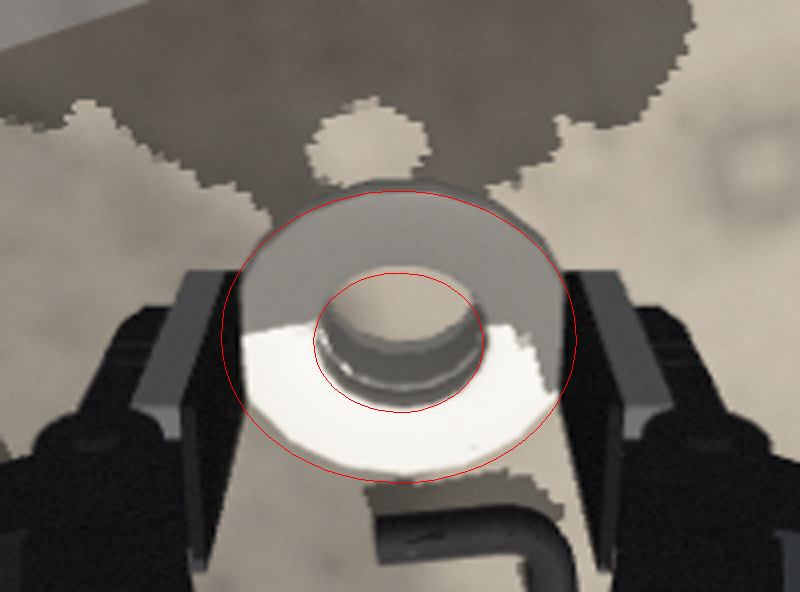

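View pics/s20c.png

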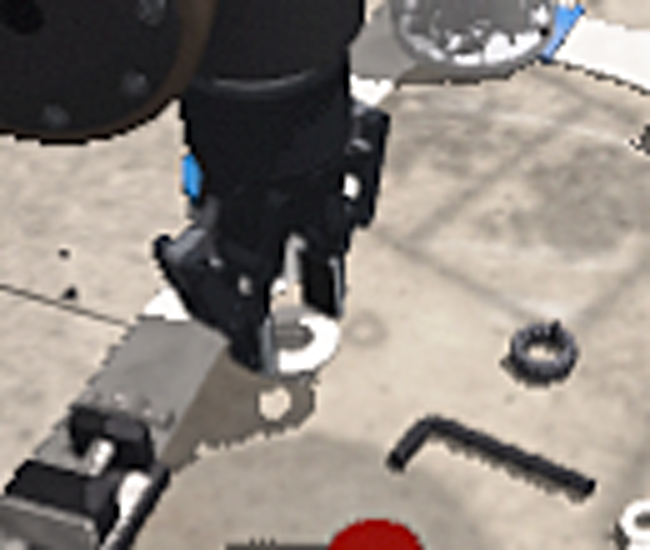

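```bash
python3 -m pendant '[{"xyz":[0,0,0.1],"spin":0,"fingers":-1},{"xyz":[-0.03,0.05,0.2],"spin":0,"fingers":-1},{"xyz":[-0.09,0.15,0.22],"spin":0,"fingers":-1},{"xyz":[-0.15,0.25,0.22],"spin":0,"fingers":-1},{"xyz":[-0.21,0.35,0.22],"spin":0,"fingers":-1},{"xyz":[-0.27,0.45,0.22],"spin":0,"fingers":-1},{"xyz":[-0.33,0.545,0.2],"spin":0,"fingers":-1},{"xyz":[-0.372,0.615,0.18],"spin":0,"fingers":-1},{"xyz":[-0.372,0.615,0.173],"spin":0,"fingers":-1},{"xyz":[-0.372,0.615,0.173],"spin":0,"fingers":-1},{"xyz":[-0.372,0.615,0.173],"spin":0,"fingers":-1},{"xyz":[-0.372,0.615,0.173],"spin":0,"fingers":-1}]'
python3 - <<'E'
from h import *
i=manip.camera_info("wrist");s=manip.get_state();print(s['position'])
im=manip.camera("wrist"); 
big=cv2.resize(im[170:330,220:420],None,fx=4,fy=3.7,interpolation=cv2.INTER_CUBIC)
p=s['position']
for r in(.011,.023):
    q=(proj(i,circ(p[0],p[1],p[2]+.0222+.02,r))-[219.6,169.6])*[4,3.7]; cv2.polylines(big,[q.astype(np.int32)],True,(0,0,255),1)
q=(proj(i,circ(.3479,.2734,.044,.0175))-[219.6,169.6])*[4,3.7]; cv2.polylines(big,[q.astype(np.int32)],True,(0,255,0),1)
cv2.imwrite("pics/w21c.png",big)
im=manip.camera("scene"); cv2.imwrite("pics/s21c.png",cv2.resize(im[200:340,220:370],None,fx=5,fy=4,interpolation=cv2.INTER_CUBIC))
E
```

```text
time: 27.3
position: [0.3467, 0.2726, 0.0887]
tcp_rot: [-180.0, 0.0, -104.5]
force: [-0.6, 0.4, -0.1]
gripper_width: 0.0412
[0.34671804 0.27263084 0.08870944]
```

View pics/w21c.png

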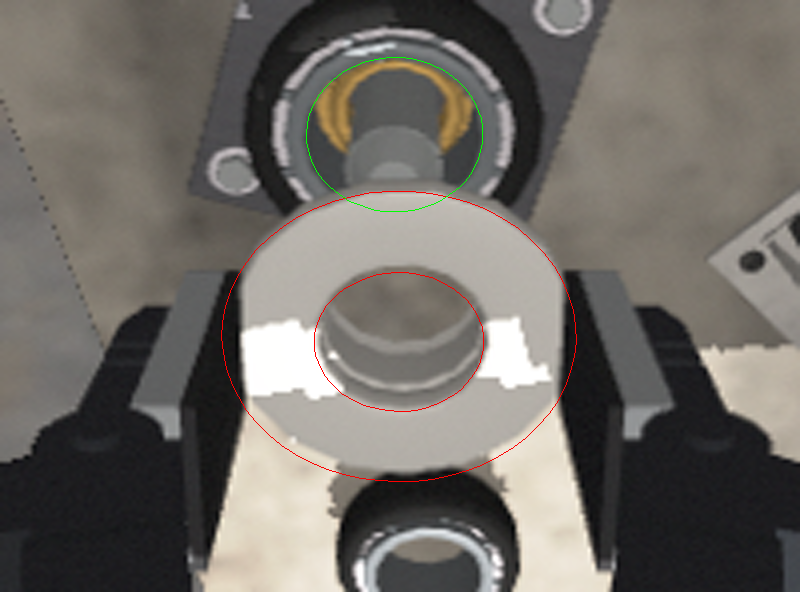

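View pics/s21c.png

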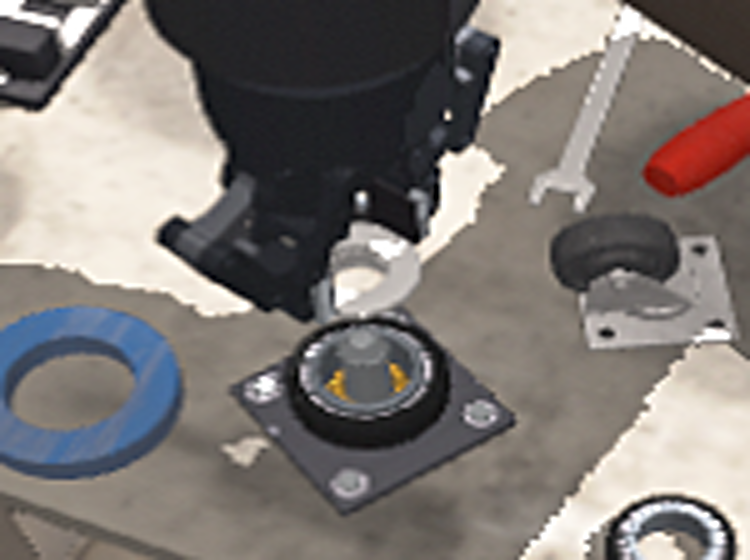

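```bash
python3 -m pendant '[{"xyz":[0.0015,0.002,0],"spin":0,"fingers":-1},{"xyz":[0.0015,0.002,-0.04],"spin":0,"fingers":-1},{"xyz":[0.0015,0.002,-0.08],"spin":0,"fingers":-1},{"xyz":[0.0015,0.002,-0.11],"spin":0,"fingers":-1},{"xyz":[0.0015,0.002,-0.122],"spin":0,"fingers":-1},{"xyz":[0.0015,0.002,-0.122],"spin":0,"fingers":-1}]'
python3 - <<'E'
from h import *
im=manip.camera("wrist"); 
cv2.imwrite("pics/w22c.png",cv2.resize(im[170:330,220:420],None,fx=4,fy=3.7,interpolation=cv2.INTER_CUBIC))
im=manip.camera("scene"); cv2.imwrite("pics/s22c.png",cv2.resize(im[220:340,230:350],None,fx=5,fy=5,interpolation=cv2.INTER_CUBIC))
E
```

```text
time: 28.15
position: [0.347, 0.2741, 0.0274]
tcp_rot: [180.0, -0.0, -104.4]
force: [0.6, 0.0, -0.5]
gripper_width: 0.0411
```

View pics/w22c.png

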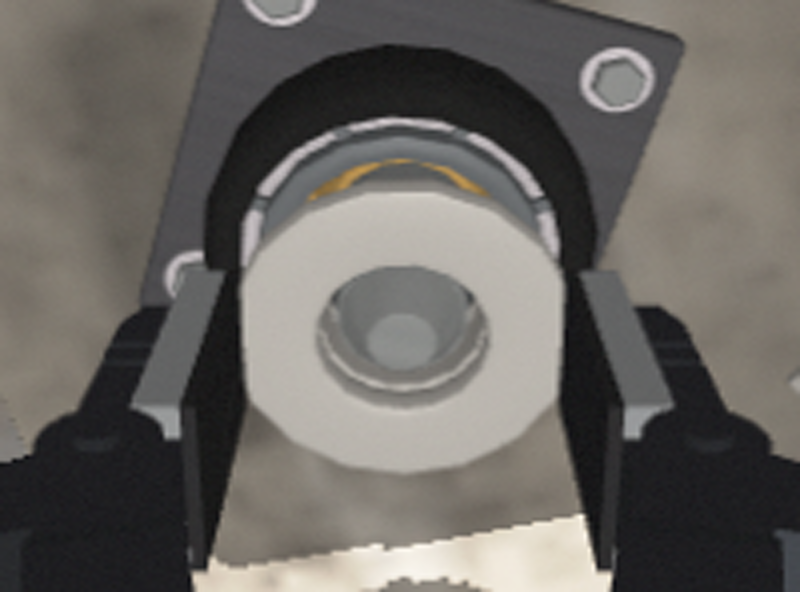

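View pics/s22c.png

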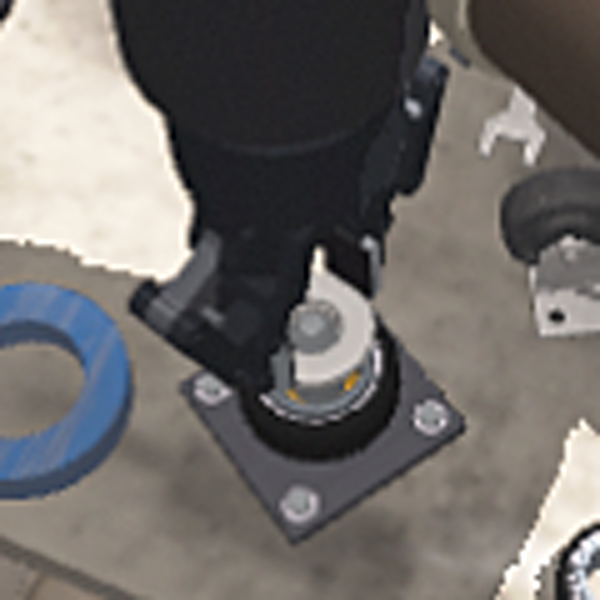

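```bash
python3 -m pendant '[{"xyz":[0,0,-0.01],"spin":0,"fingers":-1},{"xyz":[0,0,-0.018],"spin":0,"fingers":-1},{"xyz":[0,0,-0.024],"spin":0,"fingers":-1},{"xyz":[0,0,-0.024],"spin":0,"fingers":-1}]'
python3 -m pendant '[{"xyz":[0,0,-0.005],"spin":0,"fingers":-1},{"xyz":[0,0,-0.010],"spin":0,"fingers":-1},{"xyz":[0,0,-0.012],"spin":0,"fingers":-1},{"xyz":[0,0,-0.012],"spin":0,"fingers":-1}]'
python3 -m pendant '[{"xyz":[0,0,-0.002],"spin":0,"fingers":-1},{"xyz":[0,0,-0.003],"spin":0,"fingers":-1},{"xyz":[0,0,-0.003],"spin":0,"fingers":-1}]'
```

```text
time: 28.75
position: [0.3468, 0.274, 0.0152]
tcp_rot: [180.0, -0.0, -104.4]
force: [0.4, 0.6, -0.4]
gripper_width: 0.0415
time: 29.25
position: [0.3469, 0.2742, 0.0094]
tcp_rot: [180.0, -0.0, -104.4]
force: [-0.4, 0.3, -0.8]
gripper_width: 0.0415
time: 29.62
position: [0.3471, 0.2744, 0.0084]
tcp_rot: [-180.0, 0.0, -104.4]
force: [-1.4, -1.3, 5.2]
gripper_width: 0.0414
```

```bash
python3 -m pendant '[{"xyz":[0,0,-0.001],"spin":0,"fingers":-1},{"xyz":[0,0,-0.001],"spin":0,"fingers":-1}]'
python3 -m pendant '[{"xyz":[0,0,0.0],"spin":0,"fingers":0.2},{"xyz":[0,0,0.0],"spin":0,"fingers":0.4},{"xyz":[0,0,0.0],"spin":0,"fingers":0.4},{"xyz":[0,0,0.04],"spin":0,"fingers":0.4},{"xyz":[0,0,0.15],"spin":0,"fingers":1},{"xyz":[0,0,0.27],"spin":0,"fingers":1},{"xyz":[0,0,0.32],"spin":0,"fingers":1},{"xyz":[0,0,0.32],"spin":0,"fingers":1}]'
python3 - <<'E'
from h import *
im=manip.camera("wrist"); cv2.imwrite("pics/w23c.png",cv2.resize(im[120:250,240:400],None,fx=4.6,fy=4.6,interpolation=cv2.INTER_CUBIC))
im=manip.camera("scene"); cv2.imwrite("pics/s23c.png",cv2.resize(im[220:340,230:350],None,fx=5,fy=5,interpolation=cv2.INTER_CUBIC))
E
```

```text
time: 29.88
position: [0.3471, 0.2744, 0.0083]
tcp_rot: [-180.0, 0.0, -104.4]
force: [-3.1, -2.0, 10.9]
gripper_width: 0.0414
time: 30.88
position: [0.3476, 0.2754, 0.1696]
tcp_rot: [-179.9, 0.3, -104.4]
force: [0.8, -0.4, -0.2]
gripper_width: 0.0853
```

View pics/w23c.png

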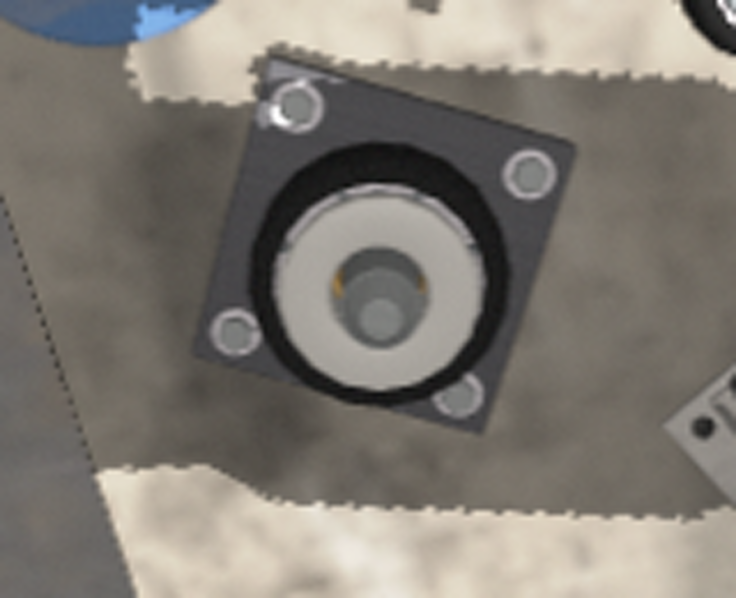

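View pics/s23c.png

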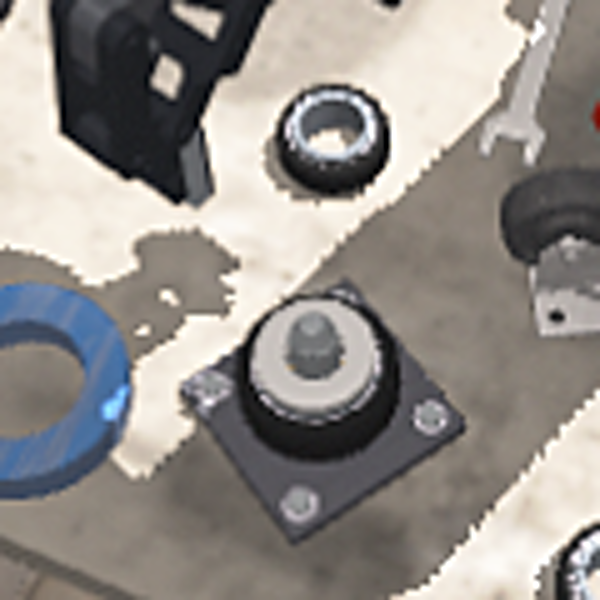

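White bush's flange is flat on the wheel with the pin in its bore, (380,290) in the crop. Next, the collar.

```bash
python3 -m pendant '[{"xyz":[0.025,-0.1,0],"spin":0,"fingers":0.5},{"xyz":[0.05,-0.21,0],"spin":0,"fingers":0.5},{"xyz":[0.08,-0.33,0],"spin":0,"fingers":0.5},{"xyz":[0.11,-0.45,0],"spin":0,"fingers":0.5},{"xyz":[0.14,-0.57,0],"spin":0,"fingers":0.5},{"xyz":[0.165,-0.69,0],"spin":0,"fingers":0.5},{"xyz":[0.183,-0.775,-0.05],"spin":0,"fingers":0.5},{"xyz":[0.183,-0.775,-0.05],"spin":0,"fingers":0.5},{"xyz":[0.183,-0.775,-0.05],"spin":0,"fingers":0.5},{"xyz":[0.183,-0.775,-0.05],"spin":0,"fingers":0.5},{"xyz":[0.183,-0.775,-0.05],"spin":0,"fingers":0.5}]'
python3 - <<'E'
from h import *
i=manip.camera_info("wrist");s=manip.get_state();print(s['position'])
im=manip.camera("wrist"); cv2.imwrite("pics/w24.png",im)
np.save("i_w24.npy",i,allow_pickle=True)
cv2.imwrite("pics/w24c.png",cv2.resize(im[120:260,230:410],None,fx=4.2,fy=4.2,interpolation=cv2.INTER_CUBIC))
E
```

```text
time: 32.35
position: [0.4387, -0.1123, 0.1429]
tcp_rot: [-180.0, 0.0, -104.3]
force: [0.6, 0.6, 0.6]
gripper_width: 0.064
[ 0.43872639 -0.11228713  0.1429349 ]
```

View pics/w24c.png

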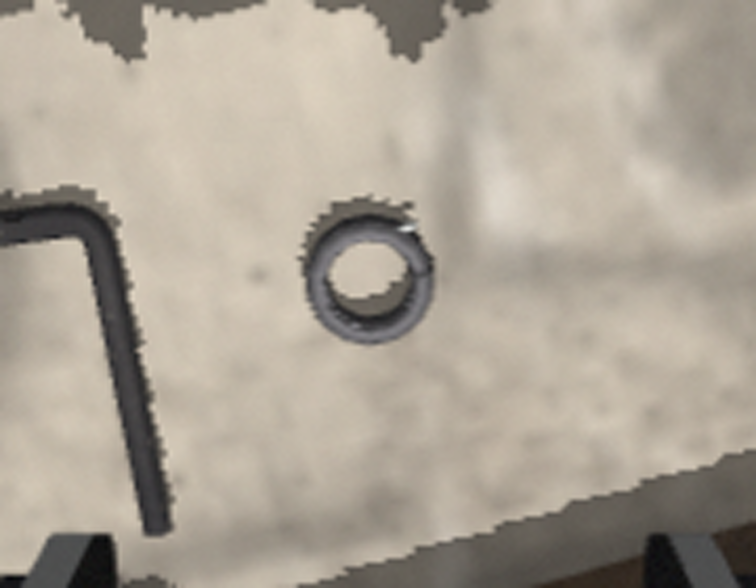

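View pics/w24.png

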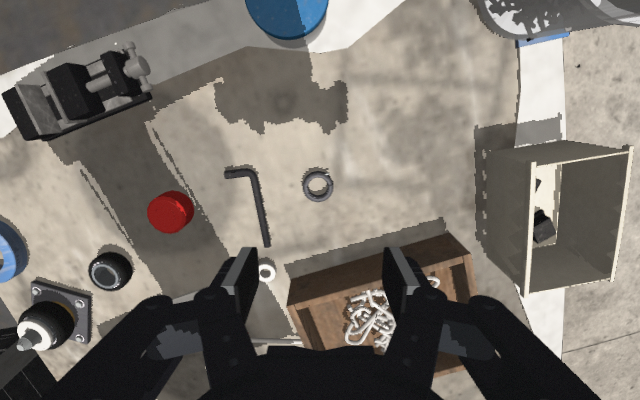

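```bash
python3 - <<'E'
from h import *
i=np.load("i_w24.npy",allow_pickle=True).item()
f=lambda u,v,z:at(i,u/4.2+229.6,v/4.2+119.6,z)
print(f(369,278,.012),f(370,280,.012),np.linalg.norm(f(306,280,.006)-f(434,280,.006)))
E
python3 -m pendant '[{"xyz":[0,-0.001,-0.1],"spin":0,"fingers":0.2},{"xyz":[0,-0.001,-0.2],"spin":0,"fingers":0.2},{"xyz":[0,-0.001,-0.26],"spin":0,"fingers":0.2},{"xyz":[0,-0.001,-0.3],"spin":0,"fingers":0.2},{"xyz":[0,-0.001,-0.3],"spin":0,"fingers":0.2},{"xyz":[0,-0.001,-0.3],"spin":0,"fingers":0.2}]'
python3 - <<'E'
from h import *
i=manip.camera_info("wrist");s=manip.get_state();print(s['position'])
im=manip.camera("wrist"); 
big=cv2.resize(im[150:330,220:420],None,fx=4,fy=3.3,interpolation=cv2.INTER_CUBIC)
p=s['position']
for r,z in((.011,.012),(.017,.010)):
    q=(proj(i,circ(p[0],p[1],z,r))-[219.6,149.6])*[4,3.3]; cv2.polylines(big,[q.astype(np.int32)],True,(0,0,255),1)
cv2.imwrite("pics/w25c.png",big)
E
```

```text
[ 0.43451776 -0.10867976  0.012     ] [ 0.43394168 -0.10879561  0.012     ] 0.0334138167362232
time: 33.15
position: [0.4392, -0.1134, -0.0066]
tcp_rot: [-179.9, 0.0, -104.4]
force: [0.2, 0.6, 0.2]
gripper_width: 0.0513
[ 0.43922161 -0.11340308 -0.0066229 ]
```

View pics/w25c.png

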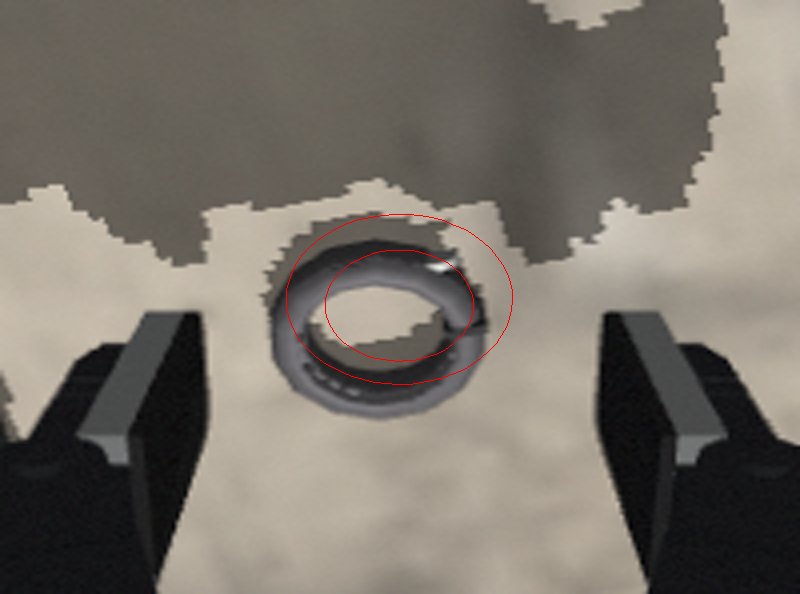

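Run:
```python
from h import *
i=manip.camera_info("wrist")
print(at(i,379/4+219.6,335/3.3+149.6,.012), manip.get_state()['position'])
```

```text
[ 0.43458157 -0.10901759  0.012     ] [ 0.43942448 -0.11341134 -0.0064274 ]
```

```bash
python3 -m pendant '[{"xyz":[-0.0096,0.0088,0],"spin":0,"fingers":0.2},{"xyz":[-0.0096,0.0088,0],"spin":0,"fingers":0.2},{"xyz":[-0.0096,0.0088,-0.03],"spin":0,"fingers":0.2},{"xyz":[-0.0096,0.0088,-0.053],"spin":0,"fingers":0.2},{"xyz":[-0.0096,0.0088,-0.053],"spin":0,"fingers":0.2},{"xyz":[-0.0096,0.0088,-0.053],"spin":0,"fingers":0.2}]'
python3 - <<'E'
from h import *
i=manip.camera_info("wrist");s=manip.get_state();print(s['position'])
im=manip.camera("wrist"); 
big=cv2.resize(im[170:350,220:420],None,fx=4,fy=3.3,interpolation=cv2.INTER_CUBIC)
p=s['position']
for r,z in((.011,.012),(.017,.010)):
    q=(proj(i,circ(p[0],p[1],z,r))-[219.6,169.6])*[4,3.3]; cv2.polylines(big,[q.astype(np.int32)],True,(0,0,255),1)
cv2.imwrite("pics/w26c.png",big)
E
```

```text
time: 33.95
position: [0.4338, -0.1094, -0.0338]
tcp_rot: [180.0, -0.0, -104.4]
force: [-0.5, 0.3, 0.1]
gripper_width: 0.0514
[ 0.43376896 -0.10937785 -0.03384708]
```

View pics/w26c.png

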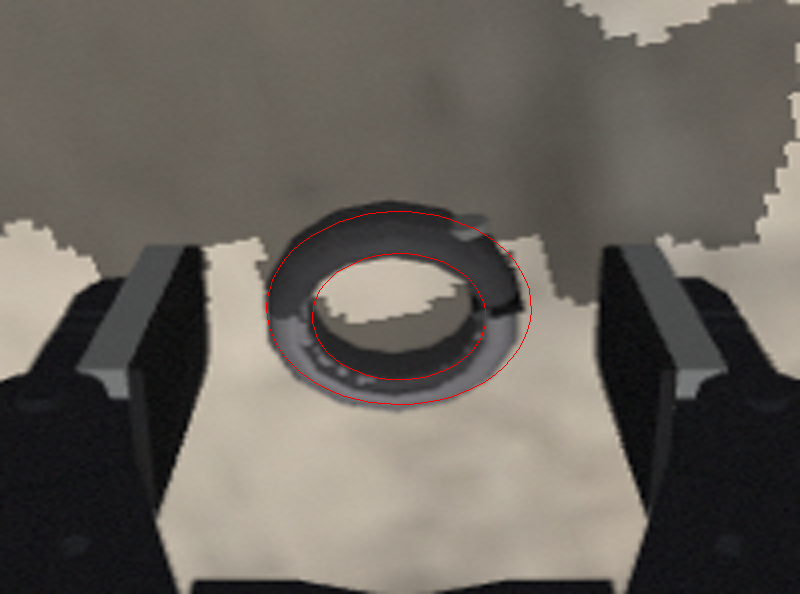

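```bash
python3 -m pendant '[{"xyz":[0,0,0.001],"spin":0,"fingers":-1},{"xyz":[0,0,0.001],"spin":0,"fingers":-1},{"xyz":[0,0,0.001],"spin":0,"fingers":-1},{"xyz":[0,0,0.001],"spin":0,"fingers":-1}]'
python3 -m pendant '[{"xyz":[0,0,0.02],"spin":0,"fingers":-1},{"xyz":[0,0,0.05],"spin":0,"fingers":-1},{"xyz":[0,0,0.05],"spin":0,"fingers":-1}]'
python3 - <<'E'
from h import *
i=manip.camera_info("wrist");s=manip.get_state();print(s['position'])
im=manip.camera("wrist"); 
big=cv2.resize(im[170:350,220:420],None,fx=4,fy=3.3,interpolation=cv2.INTER_CUBIC)
p=s['position']
for r,z in((.011,.012),(.017,.010)):
    q=(proj(i,circ(p[0],p[1],p[2]+.0335+z,r))-[219.6,169.6])*[4,3.3]; cv2.polylines(big,[q.astype(np.int32)],True,(0,0,255),1)
cv2.imwrite("pics/w27c.png",big)
im=manip.camera("scene"); cv2.imwrite("pics/s27c.png",cv2.resize(im[100:200,270:390],None,fx=5,fy=5,interpolation=cv2.INTER_CUBIC))
E
```

```text
time: 34.5
position: [0.434, -0.1094, -0.0327]
tcp_rot: [-180.0, 0.0, -104.4]
force: [-2.4, 0.8, 8.9]
gripper_width: 0.0302
time: 34.88
position: [0.4347, -0.1092, -0.0073]
tcp_rot: [-179.9, 0.1, -104.4]
force: [-0.5, -0.3, -1.0]
gripper_width: 0.0304
[ 0.43469227 -0.10918283 -0.00727574]
```

View pics/w27c.png

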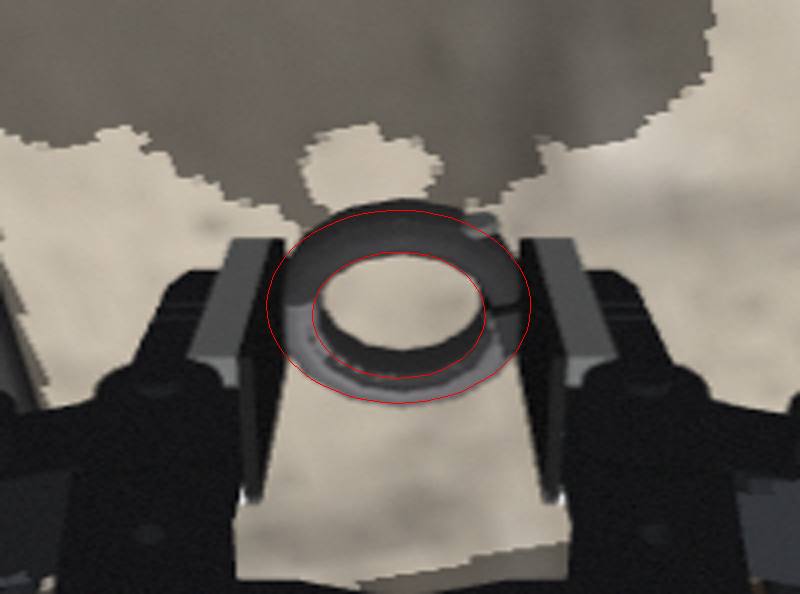

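View pics/s27c.png

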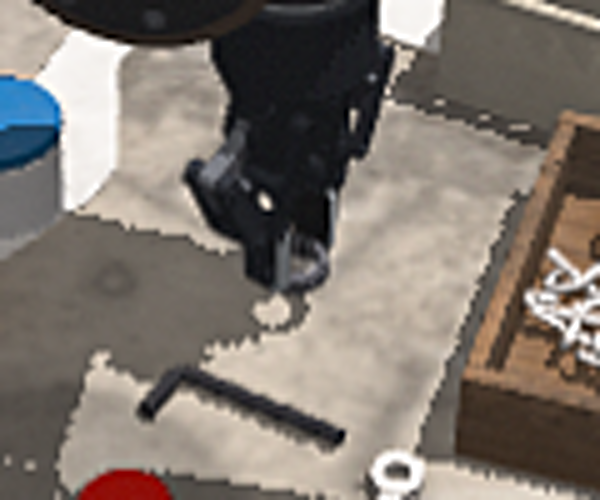

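```bash
python3 -m pendant '[{"xyz":[0,0,0.1],"spin":0,"fingers":-1},{"xyz":[-0.02,0.06,0.2],"spin":0,"fingers":-1},{"xyz":[-0.045,0.18,0.22],"spin":0,"fingers":-1},{"xyz":[-0.07,0.3,0.22],"spin":0,"fingers":-1},{"xyz":[-0.095,0.42,0.22],"spin":0,"fingers":-1},{"xyz":[-0.12,0.54,0.22],"spin":0,"fingers":-1},{"xyz":[-0.15,0.66,0.2],"spin":0,"fingers":-1},{"xyz":[-0.173,0.766,0.18],"spin":0,"fingers":-1},{"xyz":[-0.173,0.766,0.165],"spin":0,"fingers":-1},{"xyz":[-0.173,0.766,0.165],"spin":0,"fingers":-1},{"xyz":[-0.173,0.766,0.165],"spin":0,"fingers":-1},{"xyz":[-0.173,0.766,0.165],"spin":0,"fingers":-1}]'
python3 - <<'E'
from h import *
i=manip.camera_info("wrist");s=manip.get_state();print(s['position'])
im=manip.camera("wrist"); 
big=cv2.resize(im[150:330,220:420],None,fx=4,fy=3.3,interpolation=cv2.INTER_CUBIC)
p=s['position']
for r,z in((.011,.012),(.017,.010)):
    q=(proj(i,circ(p[0],p[1],p[2]+.0328+z,r))-[219.6,149.6])*[4,3.3]; cv2.polylines(big,[q.astype(np.int32)],True,(0,0,255),1)
q=(proj(i,circ(.3479,.2734,.05,.023))-[219.6,149.6])*[4,3.3]; cv2.polylines(big,[q.astype(np.int32)],True,(0,255,0),1)
cv2.imwrite("pics/w28c.png",big)
E
```

```text
time: 36.48
position: [0.3476, 0.2729, 0.0744]
tcp_rot: [-180.0, 0.0, -104.5]
force: [-0.1, -0.6, -1.2]
gripper_width: 0.0302
[0.3475529  0.27291966 0.07435453]
```

View pics/w28c.png

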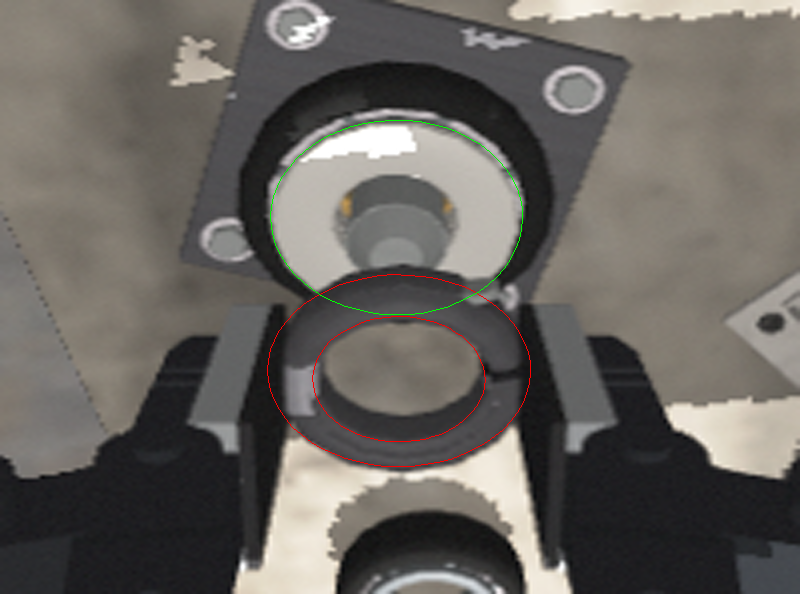

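```bash
python3 -m pendant '[{"xyz":[0.001,0.001,-0.03],"spin":0,"fingers":-1},{"xyz":[0.001,0.001,-0.06],"spin":0,"fingers":-1},{"xyz":[0.001,0.001,-0.08],"spin":0,"fingers":-1},{"xyz":[0.001,0.001,-0.09],"spin":0,"fingers":-1},{"xyz":[0.001,0.001,-0.09],"spin":0,"fingers":-1}]'
python3 -m pendant '[{"xyz":[0,0,-0.008],"spin":0,"fingers":-1},{"xyz":[0,0,-0.016],"spin":0,"fingers":-1},{"xyz":[0,0,-0.02],"spin":0,"fingers":-1},{"xyz":[0,0,-0.02],"spin":0,"fingers":-1}]'
python3 -m pendant '[{"xyz":[0,0,-0.002],"spin":0,"fingers":-1},{"xyz":[0,0,-0.004],"spin":0,"fingers":-1},{"xyz":[0,0,-0.004],"spin":0,"fingers":-1}]'
```

```text
time: 37.15
position: [0.3477, 0.274, 0.029]
tcp_rot: [180.0, -0.0, -104.4]
force: [0.6, 0.7, -0.3]
gripper_width: 0.0301
time: 37.65
position: [0.3476, 0.2741, 0.0189]
tcp_rot: [180.0, -0.0, -104.4]
force: [0.0, -0.3, -0.8]
gripper_width: 0.03
time: 38.02
position: [0.3478, 0.2743, 0.0174]
tcp_rot: [-180.0, 0.0, -104.4]
force: [-1.0, -0.6, 5.3]
gripper_width: 0.0301
```

Contact at 0.0174, where 0.0172 was expected. I'll press slightly, then release.

```bash
python3 -m pendant '[{"xyz":[0,0,-0.001],"spin":0,"fingers":-1},{"xyz":[0,0,-0.001],"spin":0,"fingers":-1}]'
python3 -m pendant '[{"xyz":[0,0,0.0],"spin":0,"fingers":0},{"xyz":[0,0,0.0],"spin":0,"fingers":0.3},{"xyz":[0,0,0.0],"spin":0,"fingers":0.3},{"xyz":[0,0,0.04],"spin":0,"fingers":0.4},{"xyz":[0,0,0.15],"spin":0,"fingers":0.5},{"xyz":[0,0,0.27],"spin":0,"fingers":0.5},{"xyz":[0,0,0.3],"spin":0,"fingers":0.5},{"xyz":[0,0,0.3],"spin":0,"fingers":0.5}]'
python3 - <<'E'
from h import *
im=manip.camera("wrist"); cv2.imwrite("pics/w29c.png",cv2.resize(im[120:250,240:400],None,fx=4.6,fy=4.6,interpolation=cv2.INTER_CUBIC))
im=manip.camera("scene"); cv2.imwrite("pics/s29c.png",cv2.resize(im[220:340,230:350],None,fx=5,fy=5,interpolation=cv2.INTER_CUBIC))
E
```

```text
time: 38.28
position: [0.3479, 0.2743, 0.0173]
tcp_rot: [-180.0, 0.0, -104.4]
force: [-2.8, -3.0, 10.6]
gripper_width: 0.0297
time: 39.28
position: [0.3478, 0.2746, 0.1672]
tcp_rot: [-180.0, 0.1, -104.4]
force: [0.4, 0.3, -0.9]
gripper_width: 0.064
```

View pics/w29c.png

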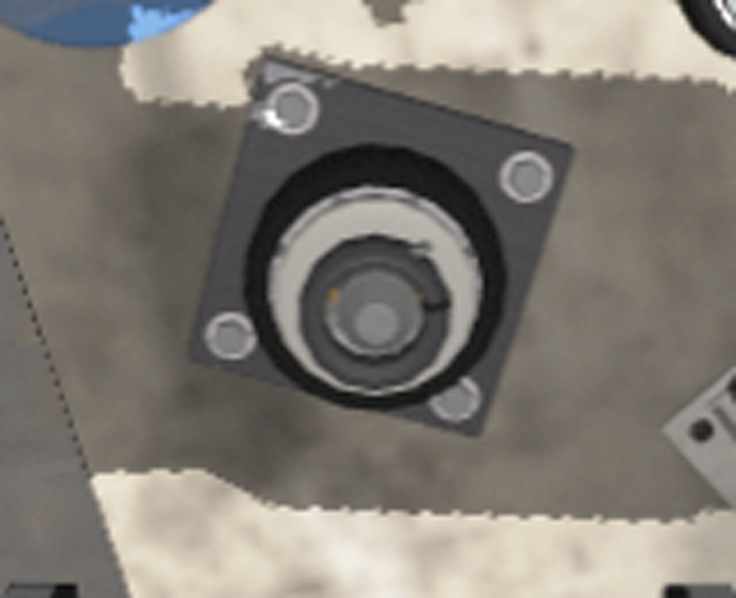

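View pics/s29c.png

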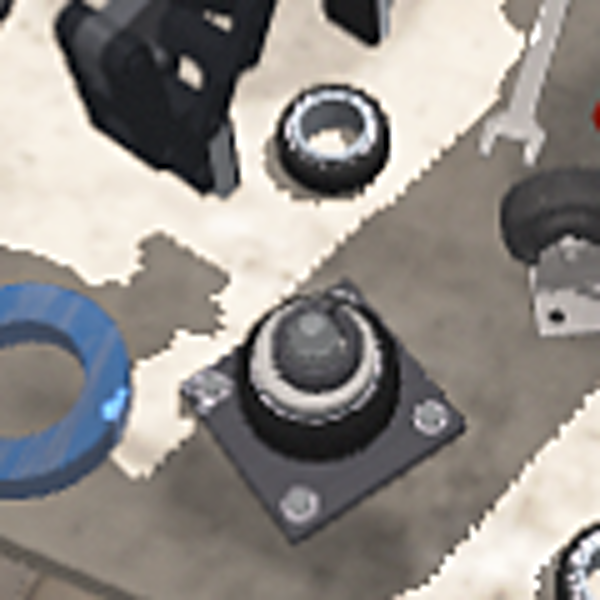

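Collar is seated round the pin. Now the cap.

```bash
python3 -m pendant '[{"xyz":[0.045,-0.1,0],"spin":0,"fingers":0.6},{"xyz":[0.09,-0.2,0],"spin":0,"fingers":0.6},{"xyz":[0.14,-0.31,0],"spin":0,"fingers":0.6},{"xyz":[0.185,-0.4,0],"spin":0,"fingers":0.6},{"xyz":[0.197,-0.43,-0.05],"spin":0,"fingers":0.6},{"xyz":[0.197,-0.43,-0.05],"spin":0,"fingers":0.6},{"xyz":[0.197,-0.43,-0.05],"spin":0,"fingers":0.6},{"xyz":[0.197,-0.43,-0.05],"spin":0,"fingers":0.6}]'
python3 - <<'E'
from h import *
i=manip.camera_info("wrist");s=manip.get_state();p=s['position'];print(p)
im=manip.camera("wrist"); cv2.imwrite("pics/w30.png",im)
np.save("i_w30.npy",i,allow_pickle=True)
big=cv2.resize(im[110:290,220:420],None,fx=4,fy=3.3,interpolation=cv2.INTER_CUBIC)
q=(proj(i,circ(p[0],p[1],.026,.022))-[219.6,109.6])*[4,3.3]; cv2.polylines(big,[q.astype(np.int32)],True,(0,255,0),1)
cv2.imwrite("pics/w30c.png",big)
hsv=cv2.cvtColor(im,cv2.COLOR_BGR2HSV); m=((hsv[...,0]<6)|(hsv[...,0]>174))&(hsv[...,1]>150)&(hsv[...,2]>60)
n,l,st,c=cv2.connectedComponentsWithStats(m.astype(np.uint8)); print([(st[k].tolist(),c[k].round(1)) for k in range(1,n) if st[k,4]>200])
E
```

```text
time: 40.38
position: [0.4463, 0.06, 0.1418]
tcp_rot: [-180.0, 0.0, -104.3]
force: [-0.2, -0.9, 0.1]
gripper_width: 0.0687
[0.44626124 0.05998883 0.14184915]
[([301, 159, 42, 45, 1444], array([321.5, 181.3])), ([306, 305, 76, 24, 1516], array([341.4, 317. ]))]
```

View pics/w30c.png

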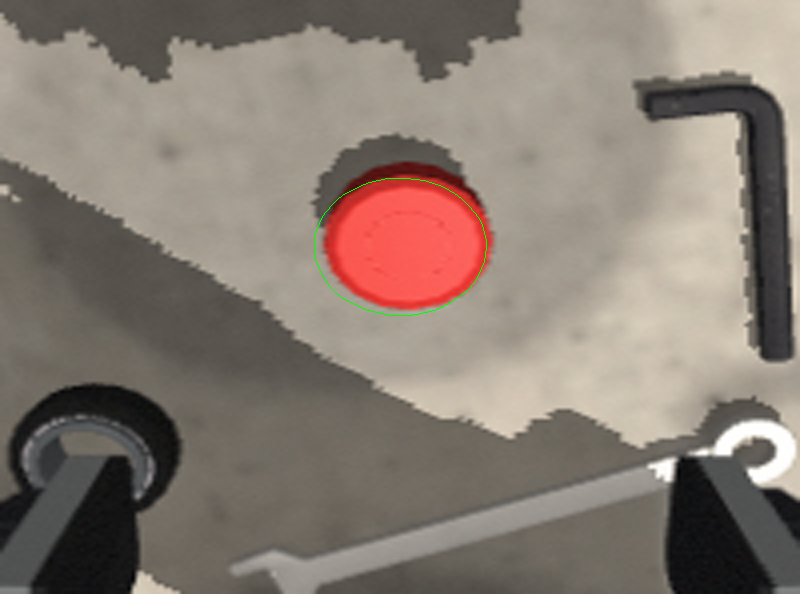

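View pics/w30.png

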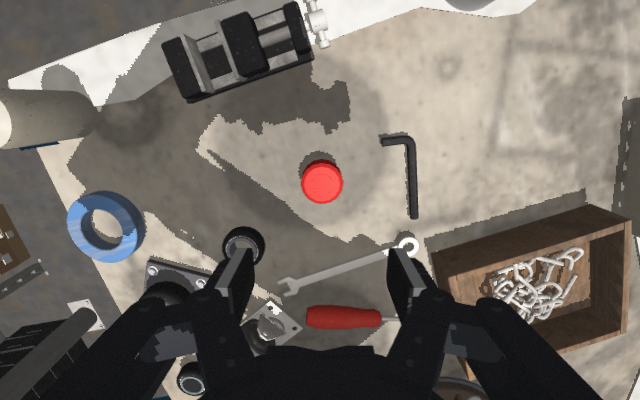

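```bash
python3 - <<'E'
from h import *
i=np.load("i_w30.npy",allow_pickle=True).item()
print(at(i,407.5/4+219.6,243.5/3.3+109.6,.026))
E
python3 -m pendant '[{"xyz":[0.001,-0.003,-0.1],"spin":0,"fingers":0.6},{"xyz":[0.001,-0.003,-0.2],"spin":0,"fingers":0.6},{"xyz":[0.001,-0.003,-0.26],"spin":0,"fingers":0.6},{"xyz":[0.001,-0.003,-0.31],"spin":0,"fingers":0.6},{"xyz":[0.001,-0.003,-0.346],"spin":0,"fingers":0.6},{"xyz":[0.001,-0.003,-0.346],"spin":0,"fingers":0.6},{"xyz":[0.001,-0.003,-0.346],"spin":0,"fingers":0.6}]'
python3 - <<'E'
from h import *
i=manip.camera_info("wrist");s=manip.get_state();p=s['position'];print(p)
im=manip.camera("wrist")
big=cv2.resize(im[170:350,220:420],None,fx=4,fy=3.3,interpolation=cv2.INTER_CUBIC)
q=(proj(i,circ(p[0],p[1],.026,.022))-[219.6,169.6])*[4,3.3]; cv2.polylines(big,[q.astype(np.int32)],True,(0,255,0),1)
cv2.imwrite("pics/w31c.png",big)
E
```

```text
[0.44727199 0.0578464  0.026     ]
time: 41.3
position: [0.4472, 0.0583, -0.0307]
tcp_rot: [-179.9, 0.0, -104.4]
force: [-0.1, -0.2, 0.4]
gripper_width: 0.0686
[ 0.44722931  0.05832714 -0.03071187]
```

View pics/w31c.png

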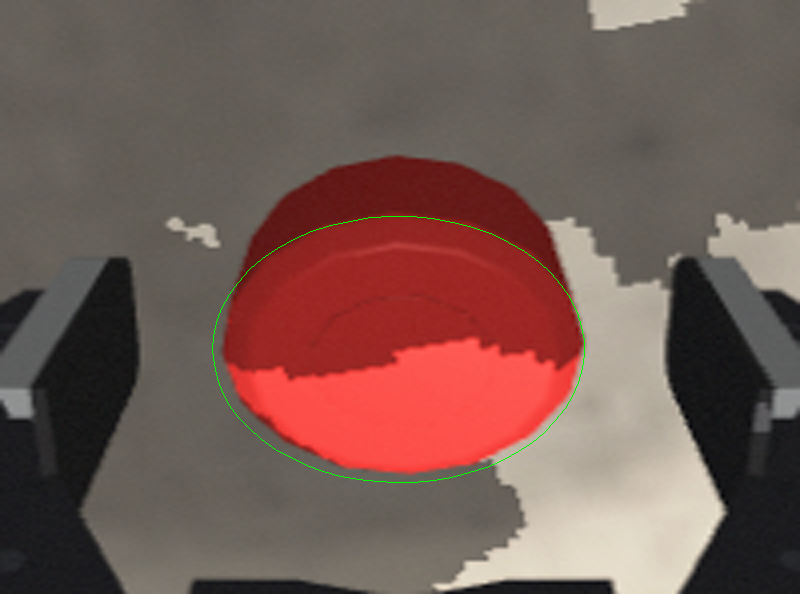

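```bash
python3 -m pendant '[{"xyz":[0,0,0],"spin":0,"fingers":-1},{"xyz":[0,0,0],"spin":0,"fingers":-1},{"xyz":[0,0,0],"spin":0,"fingers":-1},{"xyz":[0,0,0],"spin":0,"fingers":-1}]'
python3 -m pendant '[{"xyz":[0,0,0.02],"spin":0,"fingers":-1},{"xyz":[0,0,0.08],"spin":0,"fingers":-1},{"xyz":[0,0,0.08],"spin":0,"fingers":-1},{"xyz":[0,0,0.08],"spin":0,"fingers":-1}]'
python3 - <<'E'
from h import *
i=manip.camera_info("wrist");s=manip.get_state();p=s['position'];print(p)
im=manip.camera("wrist")
big=cv2.resize(im[170:350,220:420],None,fx=4,fy=3.3,interpolation=cv2.INTER_CUBIC)
for z,r in((.026,.022),(0,.022)):
    q=(proj(i,circ(p[0],p[1],p[2]+.0303+z,r))-[219.6,169.6])*[4,3.3]; cv2.polylines(big,[q.astype(np.int32)],True,(0,255,0),1)
cv2.imwrite("pics/w32c.png",big)
im=manip.camera("scene"); cv2.imwrite("pics/s32c.png",cv2.resize(im[120:240,230:350],None,fx=5,fy=5,interpolation=cv2.INTER_CUBIC))
E
```

```text
time: 41.85
position: [0.4473, 0.058, -0.0304]
tcp_rot: [-179.9, 0.1, -104.4]
force: [-3.2, 0.1, 10.9]
gripper_width: 0.0418
time: 42.35
position: [0.4466, 0.0577, 0.0087]
tcp_rot: [-180.0, 0.0, -104.4]
force: [-0.1, 0.4, -0.2]
gripper_width: 0.0413
[0.44658906 0.05766053 0.0087314 ]
```

View pics/w32c.png

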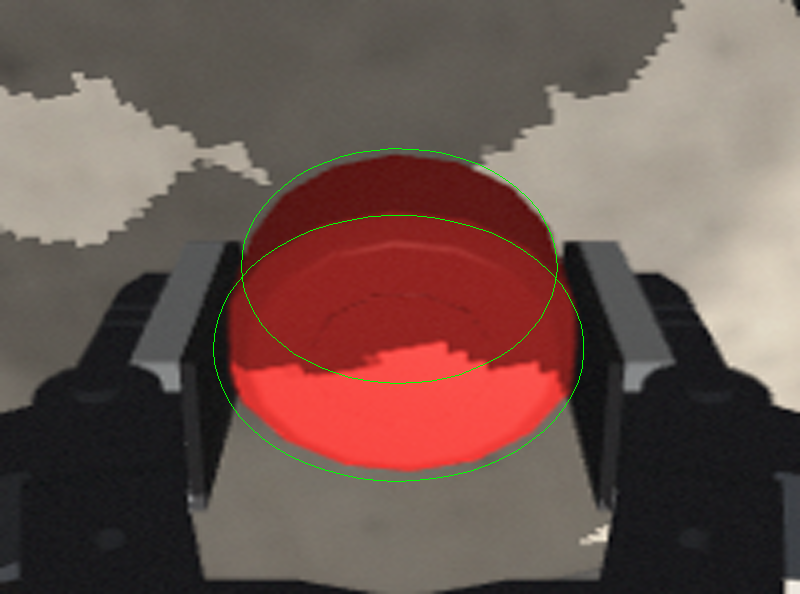

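View pics/s32c.png

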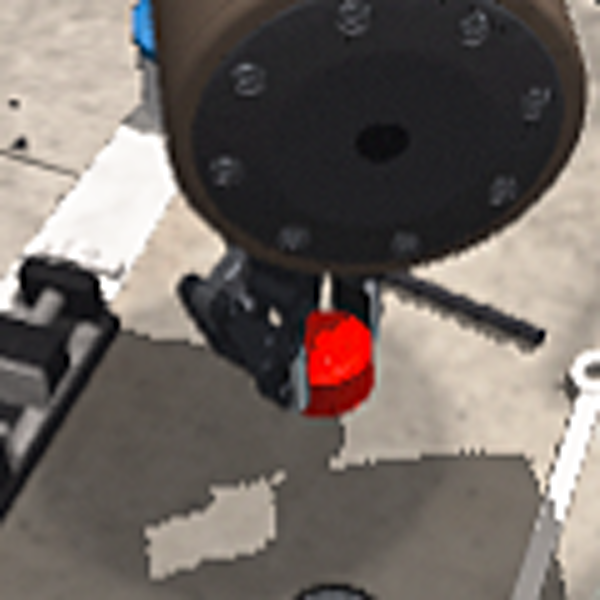

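```bash
python3 -m pendant '[{"xyz":[0,0,0.1],"spin":0,"fingers":-1},{"xyz":[-0.02,0.04,0.17],"spin":0,"fingers":-1},{"xyz":[-0.06,0.14,0.18],"spin":0,"fingers":-1},{"xyz":[-0.11,0.24,0.18],"spin":0,"fingers":-1},{"xyz":[-0.16,0.34,0.17],"spin":0,"fingers":-1},{"xyz":[-0.1976,0.432,0.15],"spin":0,"fingers":-1},{"xyz":[-0.1976,0.432,0.132],"spin":0,"fingers":-1},{"xyz":[-0.1976,0.432,0.132],"spin":0,"fingers":-1},{"xyz":[-0.1976,0.432,0.132],"spin":0,"fingers":-1},{"xyz":[-0.1976,0.432,0.132],"spin":0,"fingers":-1}]'
python3 - <<'E'
from h import *
s=manip.get_state();p=s['position'];print(p)
im=manip.camera("wrist"); cv2.imwrite("pics/w33c.png",cv2.resize(im[130:330,220:420],None,fx=4,fy=3,interpolation=cv2.INTER_CUBIC))
im=manip.camera("scene"); cv2.imwrite("pics/s33c.png",cv2.resize(im[220:340,230:350],None,fx=5,fy=5,interpolation=cv2.INTER_CUBIC))
E
```

```text
time: 43.7
position: [0.3483, 0.273, 0.0748]
tcp_rot: [-180.0, 0.0, -104.5]
force: [0.1, -0.0, 0.5]
gripper_width: 0.0416
[0.34833004 0.27302041 0.07475829]
```

View pics/w33c.png

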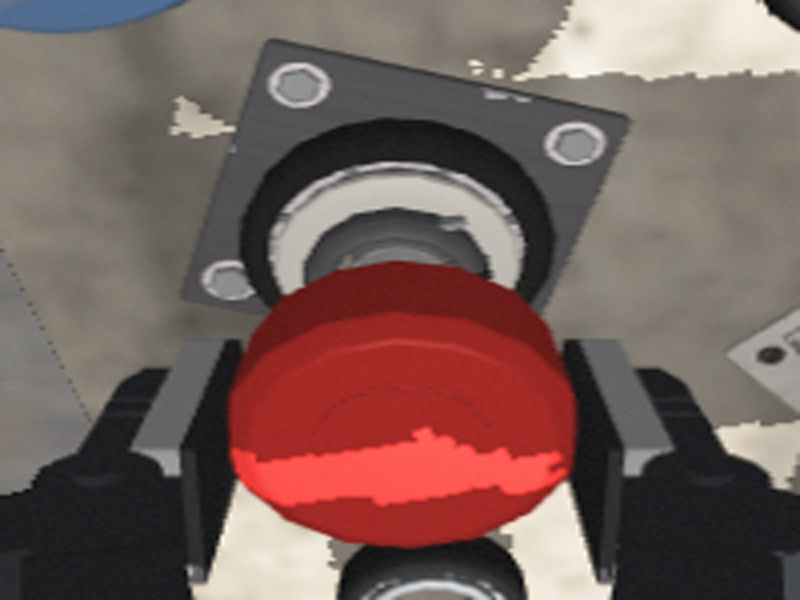

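View pics/s33c.png

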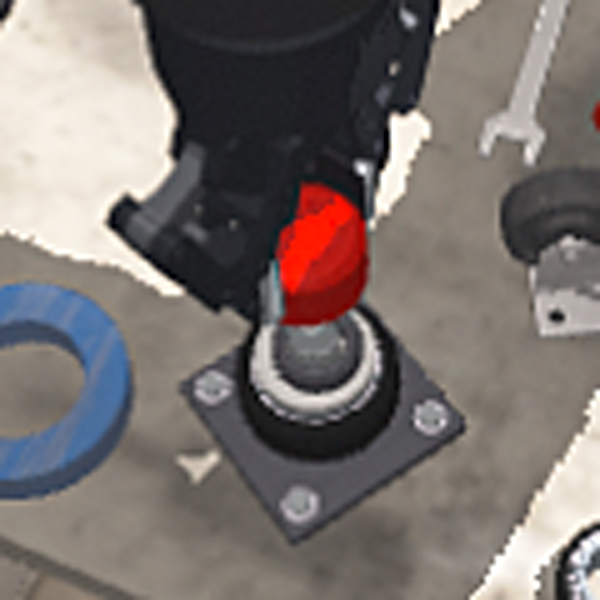

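```bash
python3 -m pendant '[{"xyz":[-0.0005,0.001,-0.03],"spin":0,"fingers":-1},{"xyz":[-0.0005,0.001,-0.055],"spin":0,"fingers":-1},{"xyz":[-0.0005,0.001,-0.075],"spin":0,"fingers":-1},{"xyz":[-0.0005,0.001,-0.082],"spin":0,"fingers":-1},{"xyz":[-0.0005,0.001,-0.088],"spin":0,"fingers":-1},{"xyz":[-0.0005,0.001,-0.088],"spin":0,"fingers":-1}]'
python3 -m pendant '[{"xyz":[0,0,-0.006],"spin":0,"fingers":-1},{"xyz":[0,0,-0.012],"spin":0,"fingers":-1},{"xyz":[0,0,-0.017],"spin":0,"fingers":-1},{"xyz":[0,0,-0.017],"spin":0,"fingers":-1}]'
python3 -m pendant '[{"xyz":[0,0,-0.003],"spin":0,"fingers":-1},{"xyz":[0,0,-0.005],"spin":0,"fingers":-1},{"xyz":[0,0,-0.005],"spin":0,"fingers":-1}]'
```

```text
time: 44.55
position: [0.3476, 0.2742, 0.0305]
tcp_rot: [-180.0, -0.0, -104.4]
force: [0.0, 0.2, -0.8]
gripper_width: 0.0415
time: 45.05
position: [0.3475, 0.274, 0.0218]
tcp_rot: [180.0, -0.0, -104.4]
force: [1.2, -0.3, 0.6]
gripper_width: 0.0417
time: 45.42
position: [0.3477, 0.2742, 0.0198]
tcp_rot: [-180.0, 0.0, -104.4]
force: [-0.6, -0.8, 3.4]
gripper_width: 0.0414
```

```bash
python3 -m pendant '[{"xyz":[0,0,-0.0015],"spin":0,"fingers":-1},{"xyz":[0,0,-0.0015],"spin":0,"fingers":-1}]'
python3 -m pendant '[{"xyz":[0,0,0.0],"spin":0,"fingers":0.2},{"xyz":[0,0,0.0],"spin":0,"fingers":0.5},{"xyz":[0,0,0.0],"spin":0,"fingers":0.5},{"xyz":[0,0,0.04],"spin":0,"fingers":0.5},{"xyz":[0,0,0.15],"spin":0,"fingers":0.5},{"xyz":[0,0,0.27],"spin":0,"fingers":0.5},{"xyz":[0,0,0.3],"spin":0,"fingers":0.5},{"xyz":[0,0,0.3],"spin":0,"fingers":0.5},{"xyz":[0,0,0.3],"spin":0,"fingers":0.5}]'
python3 - <<'E'
from h import *
i=manip.camera_info("wrist")
im=manip.camera("wrist"); big=cv2.resize(im[120:250,240:400],None,fx=4.6,fy=4.6,interpolation=cv2.INTER_CUBIC)
for z,r in((.076,.022),(.05,.022),(.05,.023)):
    q=(proj(i,circ(.3479,.2735,z,r))-[239.6,119.6])*4.6; cv2.polylines(big,[q.astype(np.int32)],True,(0,255,0),1)
cv2.imwrite("pics/w34c.png",big)
i=manip.camera_info("scene")
im=manip.camera("scene"); cv2.imwrite("pics/s34.png",im); big=cv2.resize(im[220:340,230:350],None,fx=5,fy=5,interpolation=cv2.INTER_CUBIC)
for z,r in((.076,.022),(.05,.022),(.044,.023)):
    q=(proj(i,circ(.3479,.2735,z,r))-[229.6,219.6])*5; cv2.polylines(big,[q.astype(np.int32)],True,(0,255,0),1)
cv2.imwrite("pics/s34c.png",big)
E
```

```text
time: 45.68
position: [0.3478, 0.2743, 0.0196]
tcp_rot: [-180.0, 0.0, -104.4]
force: [-2.9, -3.0, 12.8]
gripper_width: 0.0413
time: 46.8
position: [0.347, 0.2733, 0.1672]
tcp_rot: [179.9, -0.1, -104.4]
force: [-0.0, -0.1, -0.4]
gripper_width: 0.0637
```

View pics/w34c.png

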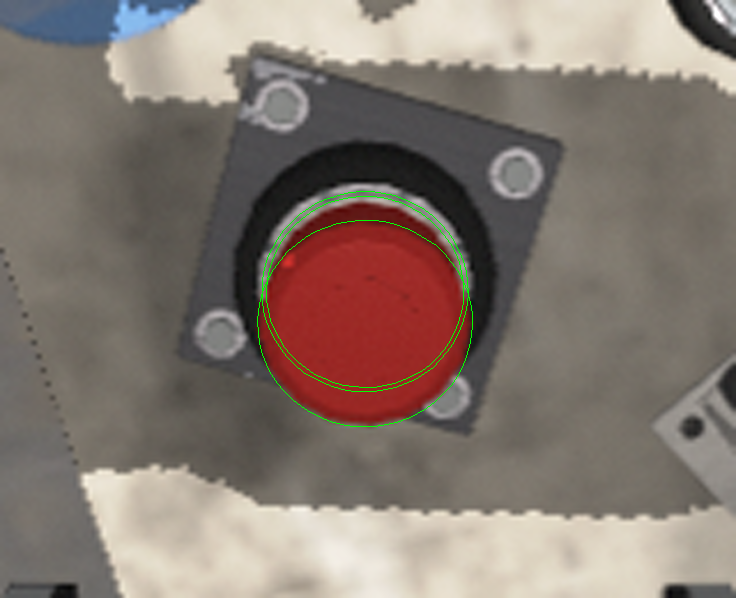

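View pics/s34c.png

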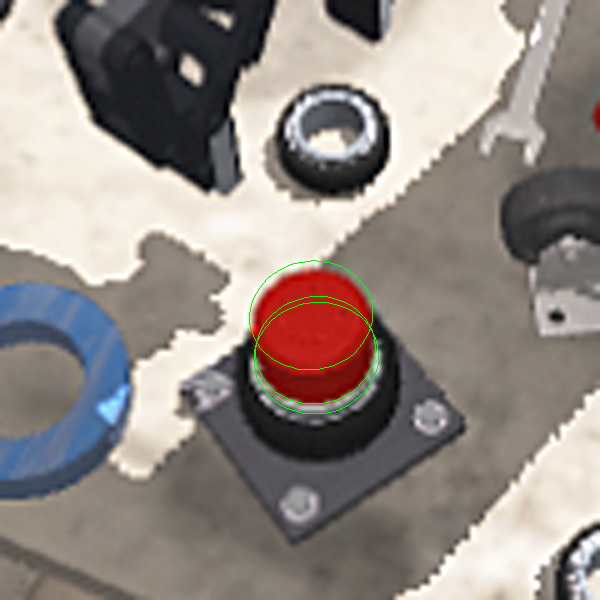

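View pics/s34.png

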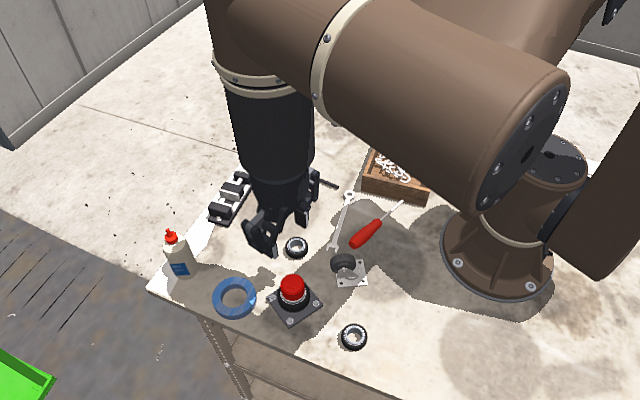

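The cap matches the predicted seated outline in both views. The bottle is where it was in the scene view and the gripper is clear. Handing in.

Run:
```python
from workcell import manip
print(manip.close_job(), manip.get_state()['time'])
```

```text
the job is handed in; nothing more can be done
the job is handed in; nothing more can be done
```

The trolley wheel is built up on the axle: brass bush, wheel, white bush, collar and red cap, in that order. I handed the job in at about 47 s of the 115 s allowed; no verdict is reported.

**Seating:** each part was lowered in the grip until a light contact force (11–16 N) came within about 1 mm of its expected seat height. The last wrist and scene pictures show the cap level and matching its predicted seated outline. The gripper was about 0.1 m clear of it.

**Bystanders:** the last scene picture shows the bottle where it stood at the start. The tin was hidden behind the arm in that view, so I did not check its final position; nothing I did came near it.

**Disagreements with the description:**
- **Fingertip position:** the fingertips were about 38 mm above the reported TCP. My first grasp closed above the brass bush and missed. I worked out the offset from the cameras and a light touch on the bench, then used it for every later move.
- **Gripper width:** the reading was about 5–12 % smaller than the true part diameters.
- **Collar position:** my first rough position for the collar was 6 mm off, and I corrected it before gripping.

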